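# Move a capped tube from its spring clip to the mixer cradle and jog the mixer

### The job

Pull the capped tube sideways out through the mouth of the spring clip (do not draw it upwards), then lean it cap up in the slanted rest and let go of it to change your grip. Take it again and lay it gently in the mixer's cradle, its cap at the end away from the lever; then push the lever fully away from the robot, hold it there for two seconds and let it spring back to the middle. Don't drop the tube, don't push the lever the other way, and leave the beaker, the tip box, the bottle and the jar where they are.

Things in the scene. Friction and masses are not known exactly. Their poses are not given: they have to be found in the camera images.
- tube_center (a point): Middle of the loose white plastic tube with a grey cap: 170 mm long, body 30 mm in diameter, cap 34 mm in diameter over the last 35 mm at one end; about 0.11 to 0.22 kg. Its z axis runs along the tube towards the cap. It starts upright, cap up, in the spring clip, its lower end on the stand's base
- tube_cap (a point): Middle of the tube's cap, on the tube's axis, 67.5 mm from the middle of the tube; same axes as the tube
- clip_stand: Fixed grey stand, base 130 x 110 x 20 mm; origin on the table surface under the tube's seat, z up. The tube sits upright on its z axis, tube middle 105 mm and cap 155 to 190 mm above the table. Behind it a post 34 mm wide, 138 mm high. The C-shaped spring clip's mouth faces the stand's -x, roughly towards the robot
- clip_mouth (a point): Middle of the steel spring clip's mouth, 125 mm above the table, 17 mm towards the stand's -x from the tube's axis; same axes as the stand. The clip spans 116 to 134 mm height. Its sprung jaws resist a sideways pull at the cap with about 5 to 15 N, then snap open after some 15 mm; a straight level pull of 60 mm along -x brings the tube clear
- rest_seat (a point): Where the tube's middle comes in the fixed slanted rest, 100 mm above the table. Base 100 x 200 x 12 mm; two V notches open upwards, 10 mm thick, 55 mm below and 28 mm above this point along the tube, and a foot plate under its lower end. The tube leans 45 degrees in this frame's y-z plane (z vertical), cap up and towards +y. Between the notches there is room for fingers all round
- rest_cap (a point): Where the middle of the tube's cap comes in the slanted rest: 67.5 mm from rest_seat along the leaning tube (equal parts +y and +z); same axes as rest_seat
- cradle_seat (a point): Where the tube's middle comes in the cradle on the fixed mixer (white and grey box 150 x 270 mm, deck 59 mm high, with a plate under the cradle to 65 mm), 107 mm above the table. Two V notches open upwards, 10 mm thick, 55 mm towards -y and 28 mm towards +y of this point. The tube lies level along this frame's y axis, cap towards +y; z vertical
- cradle_cap (a point): Where the middle of the tube's cap comes in the cradle: 67.5 mm from cradle_seat along +y; same axes
- jog_lever (a joint): Angle of the upright spring-centred lever at the mixer's -y end, rad: 0 upright, growing as its knob is pushed along the mixer's +x (away from the robot), stops at 0.6 and -0.6. Pivot 80 mm under the knob. About 4 N at the knob holds it at the stop; let go, it springs back to 0
- lever_knob (a point): Centre of the lever's black round knob, 26 mm in diameter, 155 mm above the table when upright, on a 10 mm stem; its axes turn with the lever and at 0 equal the mixer's (x the push direction, z up). It stands 143 mm from cradle_seat along the mixer's -y
- beaker: Loose glass beaker, 64 mm in diameter, 85 mm high, origin under its middle; leave alone
- tip_box: Loose white box of pipette tips, 85 x 125 x 60 mm, origin under its middle; leave alone
- reagent_bottle: Loose amber bottle, 64 mm in diameter, 140 mm high, origin under its middle; leave alone
- sample_jar: Loose clear jar with a white lid, 72 mm in diameter, 85 mm high, origin under its middle; leave alone
Things that resemble listed ones, but are neither listed nor needed, are in the scene too. Leave any red look-alike of the clip_stand alone.

How it is judged:
By the outcome, as a careful person would: the job done as asked, in the order asked, and still so for the second after the job is handed in, with the robot touching nothing.
It also fails if it takes over 72 s, if anything falls off the work surface, if the arm or the gripper's body presses on something with over 40 N, if the wrist force passes 120 N, or if a joint passes its speed limit or range.

### The arm

A 7-joint arm with a two-finger parallel gripper is mounted at the origin on the work surface. World frame = base frame: x ahead of the robot, y to its left, z up, the work surface at z = 0. Lengths are in m, angles in rad, forces in N, time in s.
With the tool pointing down it reaches from about 0.425 to 1.025 m from the base axis. Payload 9.4 kg.
Tool frame: the origin (TCP) lies between the finger pads; the fingertips stand 17 mm ahead of it and the grasp point (between the pads) lies 2 mm behind it; z points along the fingers, x is the direction in which the jaws open and shut, and the axes are right-handed (so a half turn about z gives the same grasp; the last joint's range is limited). The gripper opens to 85 mm and grips with 20 to 120 N. Pads are 22 mm wide; open, the fingers measure 114 mm over their backs; the gripper's body (76 mm by 85 mm) begins 54 mm behind the grasp point. The pads swing forward as they close: fully open they stand 13 mm farther back than shut.
Start: joints at [-1.425, 0.599, -0.003, 1.599, 0.002, 0.943, -0.08], TCP at [0.16, 0.707, 0.248] pointing down, gripper open.
Joint ranges: [-2.57, 2.57], [-0.35, 1.97], [-1.29, 1.29], [0.11, 2.56], [-1.05, 4.19], [0.11, 1.86], [-2.63, 2.63]. Speed limits (rad/s): [2.22, 2.22, 3.01, 3.01, 3.14, 3.14, 3.14].

### API

Orientations are given as a rotation vector (axis times angle).
In Python, from workcell import get_obs, camera, close_job gives the robot as it stands.
- The arm moves only by the tool step_arm, never from a script. Its argument "series" is a list of rows, each an object with "slide": the shift along the tool's x, y, z in cm, a list of three; "yaw": the turn about the tool's z in rad; "grip": the opening, from -1 (shut) to 1 (fully open). A call has 1 to 12 rows; each row is the pose to reach, as a shift and turn from the pose measured when the call began, along the tool's axes at that moment; what a row does not reach only later rows make up. A row lasts 1/12 s, in which the tool goes at most 41.7 mm and 7.16 degrees, less where a joint would pass 70% of its speed; a pose out of reach is approached as far as the arm can. A call with a gripper value outside its range is refused whole. The fingers move at their own pace and stop on an object; "squeeze" is the grip in N (left out, the last holds). Time passes only in rows, so rows that repeat a pose let the fingers close. It gives the time, the measured TCP pose, the force and the opening at its end, in the units of the state.
- get_obs(): the state, without advancing time (a new reading comes with each control period).
- camera(name): name is "side" or "top" or "wrist"; returns a dict with "image" (384x512x3 uint8, blue, green, red), "vfov" (degrees; the focal length in pixels is half the picture's height over the tangent of half this angle, whatever the lens; pixels are square), "cx", "cy" (the principal point, pixels), "k1" (the pictures are not rectified: a ray, as slopes to the right and down, at radius r is drawn at 1 + k1 r^2 times it, then the intrinsics apply), "pose" (4x4, takes a point from camera to world coordinates). Camera axes: x right, y down, z forward; pixel columns grow to the right and rows downward; lengths in m; the calibration is good to about 2 mm. A picture is of the moment at which its call begins. There is no depth.
- close_job(): hands the job in, once; it reports no verdict.
The state is a dict: "t": time; "joints": joint angles; "dq": joint speeds; "joint_efforts": joint torques, N m; "ee_pos": TCP position; "tool_rot": TCP orientation; "ft_force": force on the tool from outside, world axes, zero at the start; "moment": the same for the moment, N m; "gripper_width": finger opening in m.
Only numpy, scipy, OpenCV 4.12 (cv2) and the standard library are available. Lean on these libraries where they do the work, as an engineer would, in place of code of your own. Each camera call takes 0.05 s, during which the arm holds its last target.

## Working session

There is one attempt and no reset: what is moved stays moved. The work goes in short steps, Python scripts to look and compute and a tool call to move; the robot and the scene stay as the last step left them, time stands still between calls to the robot, and variables do not carry over. Pictures are saved under pics/ and viewed, and the job is handed in when it is done.

Besides the shell and the picture viewer there is one more tool, called after "Emit:" as name(argument=value, ...), one argument or row to a line, values as JSON. step_arm: Moves the arm, as the interface text tells. Its arguments: {"type":"object","properties":{"series":{"type":"array"},"squeeze":{"type":"number"}},"required":["series"]}

```bash
ls; mkdir -p pics
python3 - <<'E'
from workcell import get_obs,camera
import cv2
o=get_obs();print(o)
for n in ["side","top","wrist"]:
    c=camera(n);cv2.imwrite(f"pics/{n}0.png",c["image"]);print(n,c["vfov"],c["cx"],c["cy"],c["k1"],c["pose"])
E
```

```text
pics
{'t': 0.0, 'joints': array([-1.42471019,  0.60016215, -0.00257363,  1.60013773,  0.00179034,
        0.9428916 , -0.07976431]), 'dq': array([ 9.64539813e-05,  5.78620994e-04,  6.73887129e-04,  4.87108448e-04,
       -1.91677882e-03, -6.11865658e-04, -1.48736153e-04]), 'joint_efforts': array([-3.44735072e-04, -7.76428986e+01,  1.56467356e+00, -2.58010465e+01,
        1.23140102e-02,  8.67866969e-03,  1.81312646e-05]), 'ee_pos': array([0.16008126, 0.70664478, 0.24738694]), 'tool_rot': array([ 2.45365326e+00,  1.96019166e+00, -1.83456460e-03]), 'ft_force': array([0.73783549, 0.04415833, 0.57175528]), 'moment': array([-0.03247657,  0.02571973,  0.00260772]), 'gripper_width': 0.08541178664755847}
side 42.320461864014945 248.35515707351652 193.84711175756757 -0.06118703027027279 [[ 0.7014207  -0.47797659  0.5287224  -0.35122035]
 [-0.71266179 -0.45882076  0.53065683 -0.85222239]
 [-0.01105273 -0.74901394 -0.66246204  1.16751092]
 [ 0.          0.          0.          1.        ]]
top 53.61610239396663 260.61590590357645 195.57877504044797 -0.006791467844240738 [[ 1.49318443e-03 -9.74310245e-01  2.25205053e-01  1.93557982e-01]
 [-9.99977795e-01  7.82248995e-06  6.66402812e-03 -3.15630405e-04]
 [-6.49459254e-03 -2.25210003e-01 -9.74288599e-01  1.34953225e+00]
 [ 0.00000000e+00  0.00000000e+00  0.00000000e+00  1.00000000e+00]]
wrist 70.77446720503545 261.6731541622436 192.69919757965278 -0.02020527248503443 [[ 0.22071752  0.93431014  0.27990773  0.08985148]
 [ 0.97533726 -0.21113784 -0.06432761  0.72383175]
 [-0.00100283  0.28720267 -0.95786931  0.37324286]
 [ 0.          0.          0.          1.        ]]
```

View pics/side0.png

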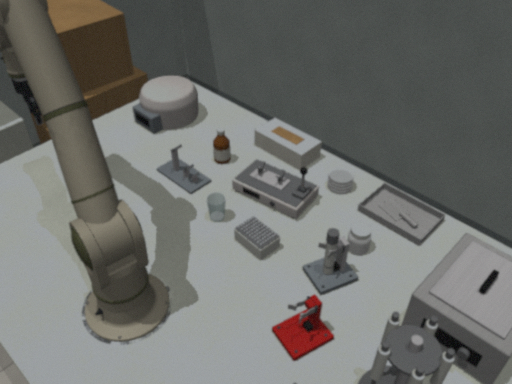

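View pics/top0.png

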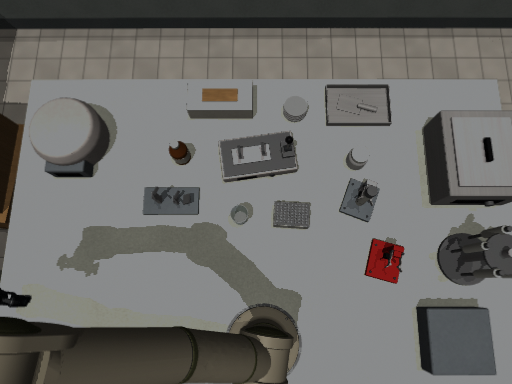

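View pics/wrist0.png

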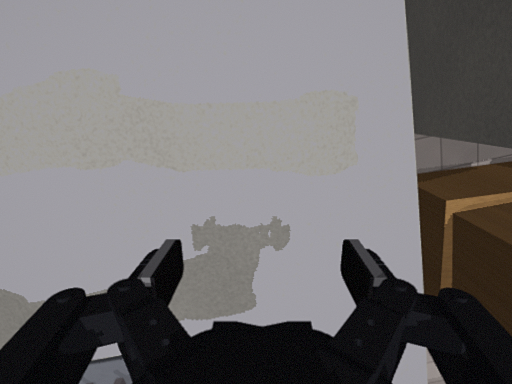

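The grey clip stand is at top (360,200), with the red look-alike at (385,260). The rest is at (172,200) and the mixer at (258,157), its lever at the right (-y) end. I'll zoom in on these.

```bash
cat > h.py <<'E'
import numpy as np, cv2
from workcell import get_obs,camera
from scipy.spatial.transform import Rotation as R
def cap(n,tag):
    c=camera(n); cv2.imwrite(f"pics/{tag}.png",c["image"])
    np.savez(f"pics/{tag}.npz",**{k:np.array(c[k]) for k in c}); return c
def load(tag): 
    d=np.load(f"pics/{tag}.npz"); return {k:d[k] for k in d}
def Km(c):
    f=192/np.tan(np.radians(float(c["vfov"]))/2)
    return np.array([[f,0,float(c["cx"])],[0,f,float(c["cy"])],[0,0,1]]),np.array([float(c["k1"]),0,0,0.])
def ray(c,uv):
    K,D=Km(c); p=cv2.undistortPoints(np.array([[uv]],float),K,D)[0,0]
    d=c["pose"][:3,:3]@np.array([p[0],p[1],1]); return c["pose"][:3,3],d/np.linalg.norm(d)
def plane(c,uv,z):
    o,d=ray(c,uv); return o+d*(z-o[2])/d[2]
def tri(obs):
    A=np.zeros((3,3));b=np.zeros(3);L=[]
    for c,uv in obs:
        o,d=ray(c,uv);P=np.eye(3)-np.outer(d,d);A+=P;b+=P@o;L.append((o,d))
    x=np.linalg.solve(A,b); return x,[round(1000*np.linalg.norm(np.cross(x-o,d)),1) for o,d in L]
def proj(c,X):
    K,D=Km(c);M=np.linalg.inv(c["pose"]);r,_=cv2.Rodrigues(M[:3,:3])
    return cv2.projectPoints(np.array(X,float).reshape(-1,1,3),r,M[:3,3],K,D)[0].reshape(-1,2)
def crop(tag,x0,y0,w,h,s,out):
    i=cv2.imread(f"pics/{tag}.png")[y0:y0+h,x0:x0+w]
    cv2.imwrite(f"pics/{out}.png",cv2.resize(i,None,fx=s,fy=s,interpolation=cv2.INTER_CUBIC))
E
python3 - <<'E'
from h import *
cap("top","t1");cap("side","s1")
crop("t1",140,120,150,100,5,"t1a");crop("t1",330,140,90,80,7,"t1b")
crop("s1",150,130,180,110,4,"s1a");crop("s1",290,215,90,90,6,"s1b")
E
```

```text
(no output)
```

View pics/t1a.png

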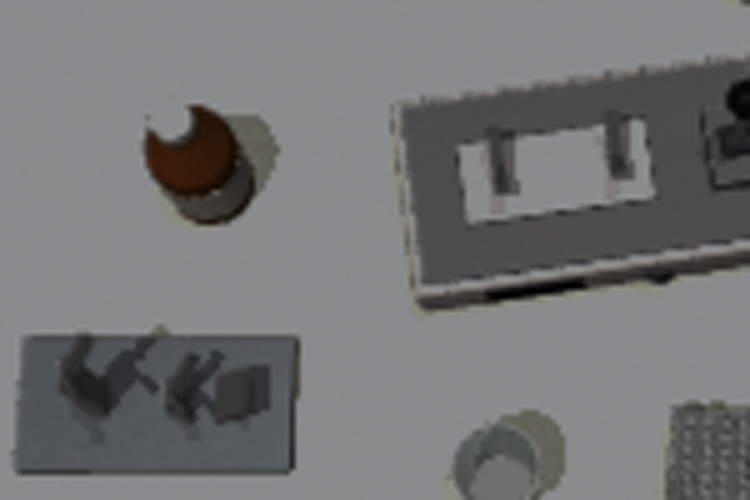

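View pics/t1b.png

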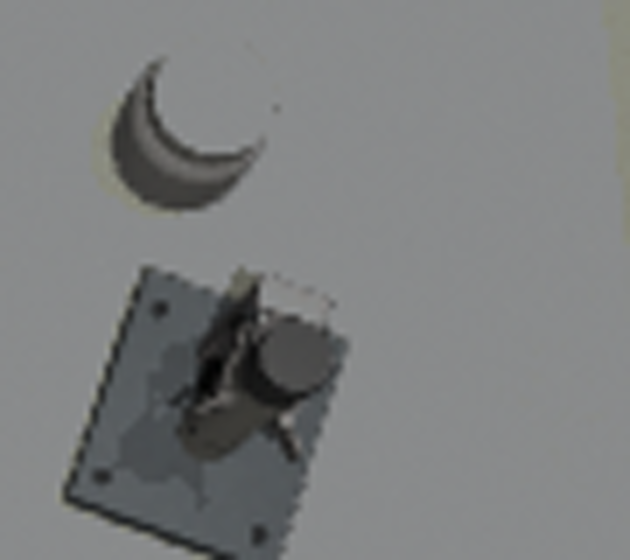

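View pics/s1a.png

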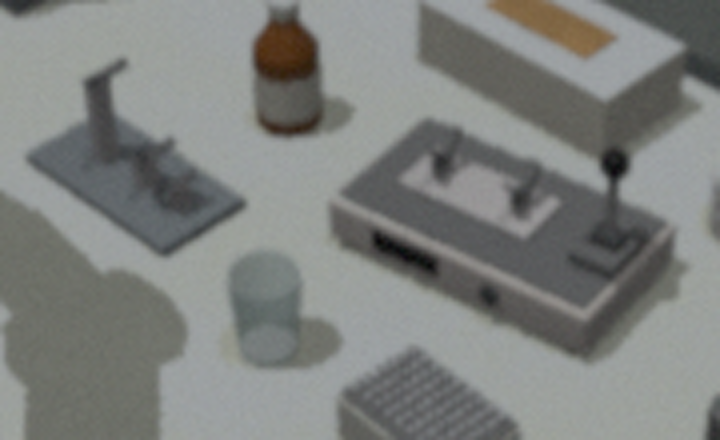

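View pics/s1b.png

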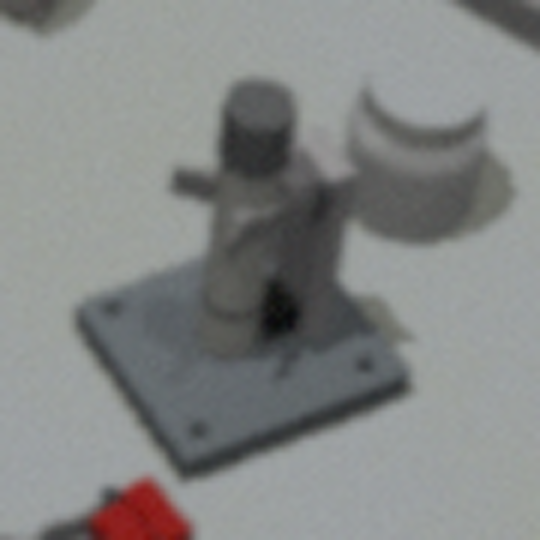

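Side crop: cap top at about (332.6,231.3), post behind the tube. Top crop: cap top at about (371.7,190.3). Next, rough points from the two views.

```bash
cat >> h.py <<'E'
def go(target,yawdeg=None,o=None):
    """slide(cm),yaw(rad) to world TCP target; yawdeg = desired world heading of tool x (mod 180)"""
    o=o or get_obs(); Rm=R.from_rotvec(o["tool_rot"]).as_matrix()
    s=Rm.T@(np.array(target)-o["ee_pos"])*100
    cur=np.degrees(np.arctan2(Rm[1,0],Rm[0,0])); y=0
    if yawdeg is not None:
        dw=(yawdeg-cur+90)%180-90; y=-np.radians(dw)  # tool z down
    print("slide",np.round(s,2),"yaw",round(y,3),"rows~",int(np.ceil(np.linalg.norm(s)/4.17)),"curx",round(cur,1),"pos",np.round(o["ee_pos"],4),"t",round(o["t"],2),"j",np.round(o["joints"],2),"F",np.round(o["ft_force"],1),"w",round(o["gripper_width"],4))
E
python3 - <<'E'
from h import *
T=load("t1");S=load("s1")
f=lambda x,y,x0,y0,s:((x+.5)/s-.5+x0,(y+.5)/s-.5+y0)
tb=lambda x,y:f(x,y,330,140,7); sb=lambda x,y:f(x,y,290,215,6)
ta=lambda x,y:f(x,y,140,120,5); sa=lambda x,y:f(x,y,150,130,4)
print("cap",tri([(T,tb(295,355)),(S,sb(258,100))]),plane(T,tb(295,355),.19),plane(S,sb(258,100),.19))
for n,a,b in [("farL",(145,267),None),("farR",(348,342),(408,382)),("nearL",(67,493),(80,310)),("nearR",None,(188,470))]:
    print(n,None if a is None else plane(T,tb(*a),.02),None if b is None else plane(S,sb(*b),.02))
print("rest T",[np.round(plane(T,ta(*p),.012),4) for p in [(22,337),(298,337),(293,472),(15,472)]])
print("rest S",[np.round(plane(S,sa(*p),.012),4) for p in [(28,157),(163,247),(244,204)]])
print("knob",tri([(T,(289,139.8)),(S,sa(614,164))]))
print("mixer deck T",[np.round(plane(T,ta(*p),.059),4) for p in [(395,103),(420,300)]])
print("plate T",[np.round(plane(T,ta(*p),.065),4) for p in [(460,143),(643,120),(655,195),(470,224)]])
go([.5,.3,.35])
print(proj(T,[[.5,.3,0]]))
E
```

```text
cap (array([ 0.48002302, -0.34237979,  0.1871959 ]), [np.float64(0.8), np.float64(0.8)]) [ 0.47862682 -0.34099922  0.19      ] [ 0.47852698 -0.34415461  0.19      ]
farL [ 0.56736978 -0.3163253   0.02      ] None
farR [ 0.52730781 -0.41864294  0.02      ] [ 0.5202247  -0.42601808  0.02      ]
nearL [ 0.44823448 -0.27058139  0.02      ] [ 0.44440751 -0.28087525  0.02      ]
nearR None [ 0.40400533 -0.38148856  0.02      ]
rest T [array([0.5348, 0.4336, 0.012 ]), array([0.5347, 0.2322, 0.012 ]), array([0.4351, 0.232 , 0.012 ]), array([0.435 , 0.4316, 0.012 ])]
rest S [array([0.4335, 0.4207, 0.012 ]), array([0.438, 0.231, 0.012]), array([0.5278, 0.2231, 0.012 ])]
knob (array([ 0.66277028, -0.08743909,  0.15244328]), [np.float64(1.1), np.float64(1.1)])
mixer deck T [array([0.6971, 0.1606, 0.059 ]), array([0.5496, 0.139 , 0.059 ])]
plate T [array([0.6643, 0.1125, 0.065 ]), array([ 0.6816, -0.0184,  0.065 ]), array([ 0.6252, -0.0268,  0.065 ]), array([0.6037, 0.1043, 0.065 ])]
slide [-32.18  42.13 -10.19] yaw 0 rows~ 13 curx 77.2 pos [0.1602 0.7069 0.2479] t 0.25 j [-1.42  0.6  -0.    1.6   0.    0.94 -0.08] F [ 0.3 -0.6 -0. ] w 0.0852
[[180.83154751 197.04815531]]
```

Run:
```python
from h import *
go([.44,.34,.35],90)
```

```text
slide [-29.61  35.4  -10.19] yaw -0.223 rows~ 12 curx 77.2 pos [0.1602 0.7069 0.2479] t 0.25 j [-1.42  0.6  -0.    1.6   0.    0.94 -0.08] F [ 0.3 -0.6 -0. ] w 0.0852
```

Emit:
step_arm(
  series=[
    {"slide": [-1, 1.2, -1], "yaw": 0, "grip": 1},
    {"slide": [-3.5, 4, -3], "yaw": 0, "grip": 1},
    {"slide": [-6, 7.2, -5], "yaw": -0.05, "grip": 1},
    {"slide": [-9, 10.5, -7], "yaw": -0.1, "grip": 1},
    {"slide": [-12, 14, -9], "yaw": -0.15, "grip": 1},
    {"slide": [-15, 17.5, -10], "yaw": -0.2, "grip": 1},
    {"slide": [-18, 21, -10], "yaw": -0.22, "grip": 1},
    {"slide": [-21, 24.5, -10], "yaw": -0.22, "grip": 1},
    {"slide": [-24, 28, -10], "yaw": -0.22, "grip": 1},
    {"slide": [-26.5, 31.5, -10], "yaw": -0.22, "grip": 1},
    {"slide": [-28.5, 34, -10], "yaw": -0.22, "grip": 1},
    {"slide": [-29.6, 35.4, -10.2], "yaw": -0.22, "grip": 1},
  ],
)

```text
t: 1.25
ee_pos: [0.4373, 0.3416, 0.3505]
tool_rot: [2.225, 2.217, -0.0]
ft_force: [0.4, 0.8, 0.9]
gripper_width: 0.0857
```

Run:
```python
from h import *
cap("wrist","w1")
go([.58,.03,.35],90)
crop("w1",0,0,512,384,1.5,"w1a")
```

```text
slide [-30.2   14.06   0.28] yaw -0.013 rows~ 8 curx 89.2 pos [0.4433 0.3338 0.3511] t 1.3 j [-0.77  0.29  0.03  1.87 -0.    0.99  0.81] F [ 4.5 -6.6  0.7] w 0.0854
```

View pics/w1a.png

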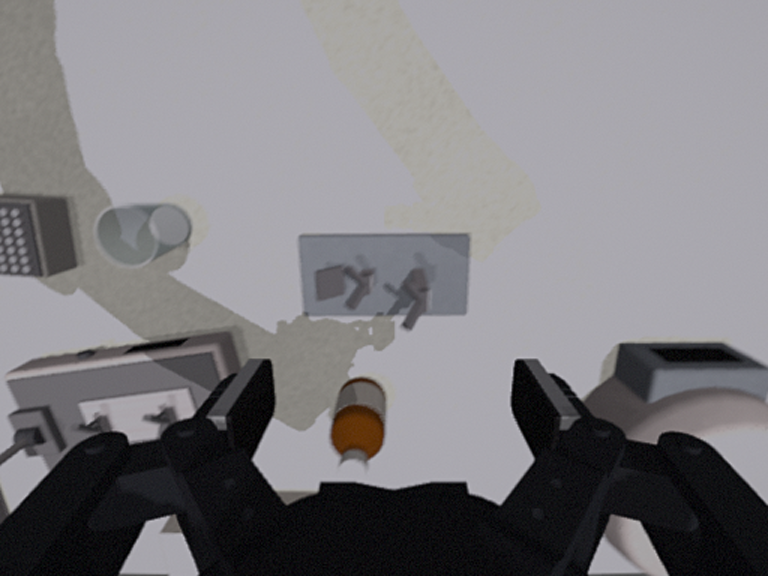

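Run:
```python
from h import *
cap("wrist","w2")
crop("w2",180,130,160,110,5,"w2a")
o=get_obs();print(o["ee_pos"],o["dq"].round(3))
```

```text
[0.44121229 0.33703417 0.35092859] [-0.068  0.009 -0.092 -0.006 -0.029 -0.007 -0.088]
```

View pics/w2a.png

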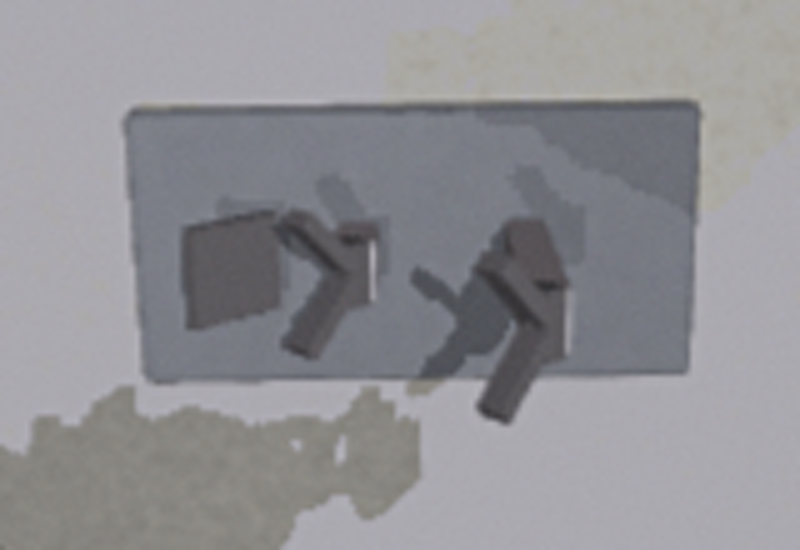

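The picture shows the rest: base corners at crop (127,107), (697,102), (690,373) and (147,380), with the foot plate at the left (-y) and the V vertices near (345,268) and (540,322). Next, a view over the mixer.

Run:
```python
from h import *
go([.55,.1,.35],90)
```

```text
slide [-23.55  11.2    0.19] yaw -0.014 rows~ 7 curx 89.2 pos [0.4412 0.337  0.3509] t 1.35 j [-0.78  0.29  0.03  1.87 -0.    0.99  0.81] F [ 0.7 -0.1 -0.8] w 0.0855
```

Emit:
step_arm(
  series=[
    {"slide": [-3, 1.5, 0], "yaw": 0, "grip": 1},
    {"slide": [-7, 3.3, 0], "yaw": 0, "grip": 1},
    {"slide": [-11, 5.3, 0], "yaw": 0, "grip": 1},
    {"slide": [-15, 7.2, 0], "yaw": 0, "grip": 1},
    {"slide": [-19, 9, 0], "yaw": 0, "grip": 1},
    {"slide": [-22, 10.5, 0], "yaw": 0, "grip": 1},
    {"slide": [-23.5, 11.2, 0], "yaw": 0, "grip": 1},
    {"slide": [-23.5, 11.2, 0], "yaw": 0, "grip": 1},
  ],
)

```text
t: 2.02
ee_pos: [0.5512, 0.0945, 0.3525]
tool_rot: [2.241, 2.193, -0.0]
ft_force: [-0.9, -0.6, -0.2]
gripper_width: 0.0856
```

Run:
```python
from h import *
cap("wrist","w3")
crop("w3",0,0,512,384,1.5,"w3a")
o=get_obs();print(o["ee_pos"],o["dq"].round(3))
go([.43,-.31,.35],90)
```

```text
[0.55029208 0.09752586 0.35233309] [-0.045 -0.003 -0.051  0.009 -0.012  0.001 -0.025]
slide [-40.97 -11.26   0.33] yaw -0.019 rows~ 11 curx 88.9 pos [0.5503 0.0975 0.3523] t 2.07 j [-0.38  0.29  0.13  1.87 -0.04  0.99  1.32] F [-0.   0.4  0.5] w 0.0854
```

View pics/w3a.png

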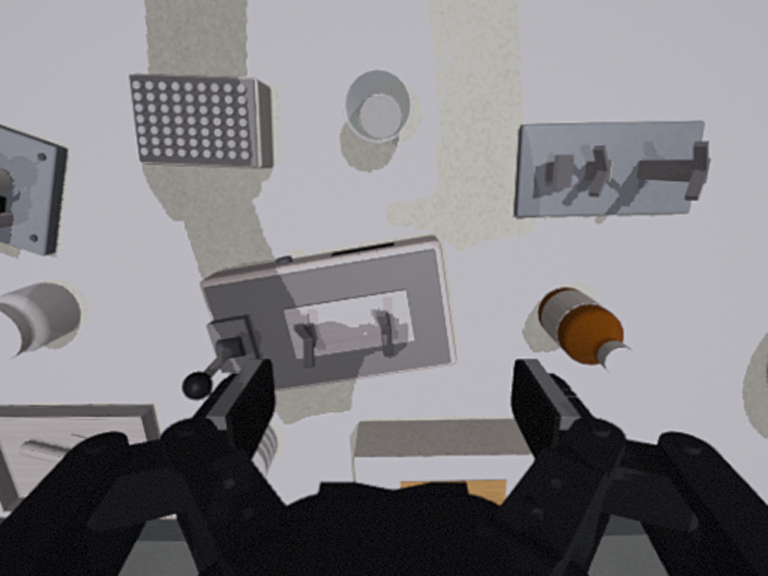

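Run:
```python
from h import *
crop("w3",335,70,150,85,5,"w3b");crop("w3",120,150,200,120,4,"w3c")
```

```text
(no output)
```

View pics/w3b.png

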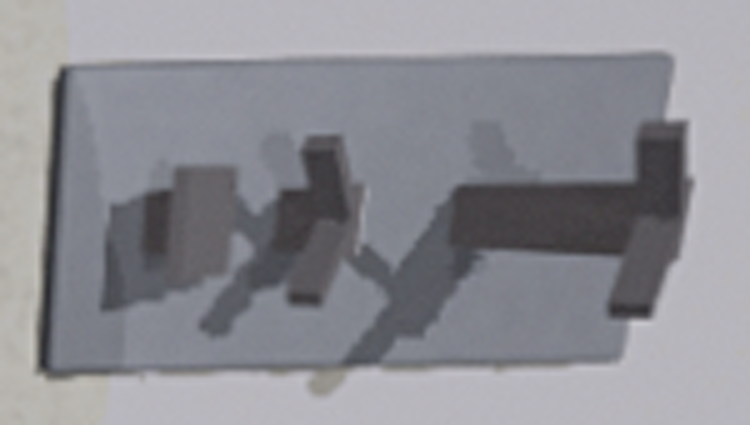

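View pics/w3c.png

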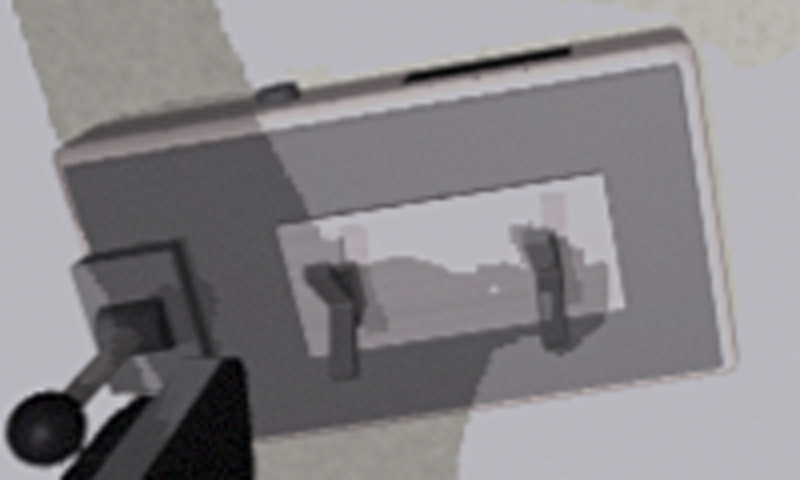

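Emit:
step_arm(
  series=[
    {"slide": [-3, -0.8, 0], "yaw": 0, "grip": 1},
    {"slide": [-7, -1.9, 0], "yaw": 0, "grip": 1},
    {"slide": [-11, -3, 0], "yaw": 0, "grip": 1},
    {"slide": [-15, -4.1, 0], "yaw": 0, "grip": 1},
    {"slide": [-19, -5.2, 0], "yaw": 0, "grip": 1},
    {"slide": [-23, -6.3, 0], "yaw": 0, "grip": 1},
    {"slide": [-27, -7.4, 0], "yaw": 0, "grip": 1},
    {"slide": [-31, -8.5, 0], "yaw": 0, "grip": 1},
    {"slide": [-35, -9.6, 0], "yaw": 0, "grip": 1},
    {"slide": [-38.5, -10.6, 0], "yaw": 0, "grip": 1},
    {"slide": [-41, -11.3, 0], "yaw": 0, "grip": 1},
    {"slide": [-41, -11.3, 0], "yaw": 0, "grip": 1},
  ],
)

```text
t: 3.07
ee_pos: [0.4274, -0.3142, 0.3538]
tool_rot: [2.244, 2.19, -0.002]
ft_force: [0.1, 0.4, 0.1]
gripper_width: 0.0855
```

Run:
```python
from h import *
cap("wrist","w4")
crop("w4",0,0,512,384,1.5,"w4a")
o=get_obs();print(o["ee_pos"],o["dq"].round(3))
```

```text
[ 0.42861613 -0.31155028  0.35353543] [-0.044 -0.004 -0.05   0.013 -0.01   0.002 -0.031]
```

View pics/w4a.png

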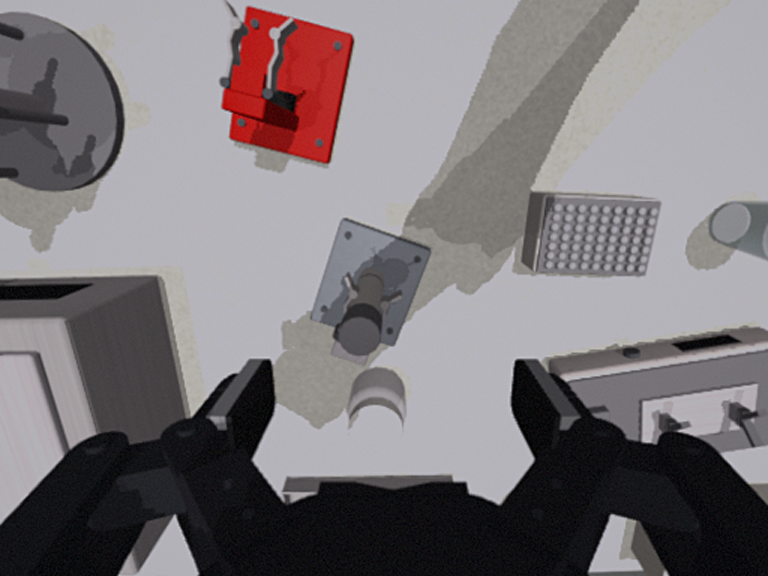

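Run:
```python
from h import *
crop("w4",195,135,110,110,6,"w4b");crop("w4",370,215,142,80,5,"w4c")
```

```text
(no output)
```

View pics/w4b.png

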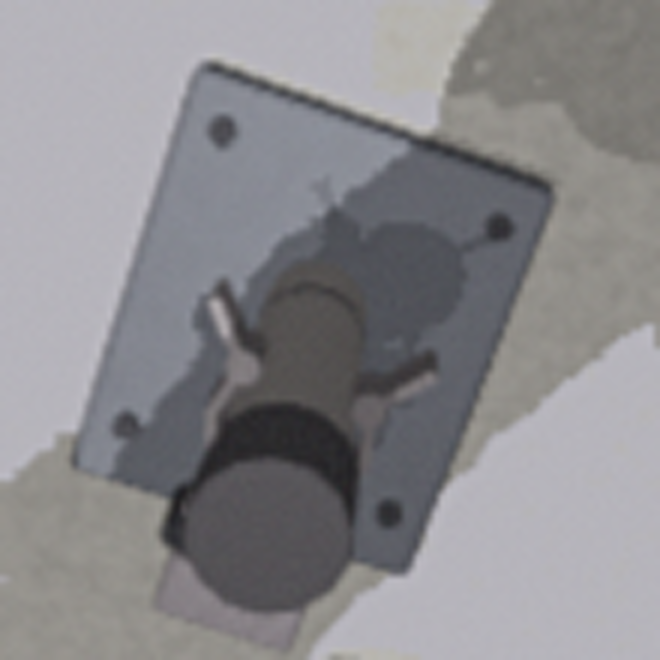

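View pics/w4c.png

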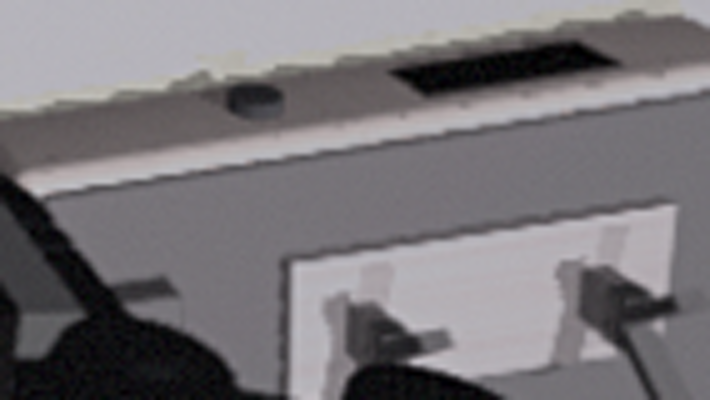

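Run:
```python
from h import *
T=load("t1");S=load("s1");W2=load("w2");W3=load("w3");W4=load("w4")
f=lambda p,x0,y0,s:((p[0]+.5)/s-.5+x0,(p[1]+.5)/s-.5+y0)
tb=lambda *p:f(p,330,140,7); sb=lambda *p:f(p,290,215,6)
w2a=lambda *p:f(p,180,130,5); w3b=lambda *p:f(p,335,70,5); w3c=lambda *p:f(p,120,150,4)
w4b=lambda *p:f(p,195,135,6); w4c=lambda *p:f(p,370,215,5)
np.set_printoptions(precision=4,suppress=True)
print("cap T+W",tri([(T,tb(295,355)),(W4,w4b(270,535))]),"all",tri([(T,tb(295,355)),(S,sb(258,100)),(W4,w4b(270,535))]))
print(plane(W4,w4b(270,535),.19))
C=np.array([plane(W4,w4b(*p),.02) for p in [(205,65),(550,188),(408,572),(75,465)]])
print(C, np.linalg.norm(np.diff(np.vstack([C,C[:1]]),axis=0),axis=1),C.mean(0))
d=(C[3]+C[2]-C[0]-C[1]);e=C[0]+C[3]-C[1]-C[2];print("+x heading",np.degrees(np.arctan2(d[1],d[0])),"y-dir",np.degrees(np.arctan2(e[1],e[0])))
print("rest base")
print(np.array([plane(W2,w2a(*p),.012) for p in [(127,107),(697,102),(690,373),(147,380)]]))
print(np.array([plane(W3,w3b(*p),.012) for p in [(63,68),(672,55),(622,360),(47,370)]]))
for n,a,b in [("up -x",(488,260),(664,124)),("up +x",(494,415),(630,312)),("up vert",(540,322),(635,218)),
  ("lo -x",(295,215),(324,140)),("lo +x",(300,352),(305,300)),("lo vert",(345,268),(328,222)),("foot -x+y",(272,214),(235,168)),("foot -x -y",(185,230),(178,170)),("foot +x-y",(190,327),(168,283))]:
    print(n,tri([(W2,w2a(*a)),(W3,w3b(*b))]))
print("plate",np.array([plane(W3,w3c(*p),.065) for p in [(277,226),(603,174),(625,307),(312,357)]]))
print("deck",np.array([plane(W3,w3c(*p),.059) for p in [(62,150),(680,30),(735,365)]]))
print("knob",tri([(T,(289,139.8)),(S,f((614,164),150,130,4)),(W3,w3c(46,428))]))
```

```text
cap T+W (array([ 0.4782, -0.3404,  0.1929]), [np.float64(0.4), np.float64(0.4)]) all (array([ 0.4805, -0.342 ,  0.187 ]), [np.float64(1.1), np.float64(0.8), np.float64(0.9)])
[ 0.4798 -0.341   0.19  ]
[[ 0.4097 -0.3701  0.02  ]
 [ 0.4471 -0.273   0.02  ]
 [ 0.5665 -0.3165  0.02  ]
 [ 0.529  -0.4167  0.02  ]] [0.1041 0.1271 0.1069 0.1281] [ 0.4881 -0.3441  0.02  ]
+x heading -20.69491937219821 y-dir -110.81761863447895
rest base
[[0.4359 0.2362 0.012 ]
 [0.4366 0.432  0.012 ]
 [0.5351 0.4342 0.012 ]
 [0.5354 0.2362 0.012 ]]
[[0.439  0.2342 0.012 ]
 [0.4376 0.4321 0.012 ]
 [0.5355 0.4336 0.012 ]
 [0.5355 0.2352 0.012 ]]
up -x (array([0.4634, 0.3548, 0.1211]), [np.float64(0.1), np.float64(0.1)])
up +x (array([0.5099, 0.3569, 0.1178]), [np.float64(0.3), np.float64(0.3)])
up vert (array([0.4879, 0.371 , 0.0951]), [np.float64(1.4), np.float64(1.4)])
lo -x (array([0.4638, 0.2974, 0.0616]), [np.float64(0.3), np.float64(0.3)])
lo +x (array([0.5095, 0.2973, 0.0611]), [np.float64(0.5), np.float64(0.5)])
lo vert (array([0.4871, 0.3116, 0.0405]), [np.float64(0.7), np.float64(0.7)])
foot -x+y (array([0.4708, 0.2863, 0.0276]), [np.float64(0.2), np.float64(0.2)])
foot -x -y (array([0.4713, 0.2602, 0.0485]), [np.float64(0.4), np.float64(0.4)])
foot +x-y (array([0.5045, 0.2599, 0.0487]), [np.float64(0.6), np.float64(0.6)])
plate [[ 0.6247 -0.0257  0.065 ]
 [ 0.6053  0.107   0.065 ]
 [ 0.6632  0.1155  0.065 ]
 [ 0.6836 -0.0168  0.065 ]]
deck [[ 0.5925 -0.1117  0.059 ]
 [ 0.5491  0.1379  0.059 ]
 [ 0.6939  0.1627  0.059 ]]
knob (array([ 0.6642, -0.0869,  0.1517]), [np.float64(1.9), np.float64(0.5), np.float64(1.5)])
```

The measurements agree with the text:
- **Rest seat:** about (0.487, 0.336, 0.100), heading 0.
- **Tube:** axis at (0.4795, -0.341), cap top at 0.187–0.193.
- **Stand:** heading -20.7°.
- **Mixer:** yaw about 9°.

Next I go above the cap with the jaws along the stand's x.

Run:
```python
from h import *
go([.4795,-.341,.24],-20.7)
```

```text
slide [-2.79  5.11 11.38] yaw -1.232 rows~ 4 curx 88.7 pos [ 0.4286 -0.3116  0.3535] t 3.12 j [ 0.26  0.25  0.33  1.93 -0.1   0.97  2.18] F [ 0.3  0.2 -0.6] w 0.0853
```

Emit:
step_arm(
  series=[
    {"slide": [-0.2, 0.4, 1], "yaw": 0.08, "grip": 1},
    {"slide": [-0.4, 0.8, 2], "yaw": 0.2, "grip": 1},
    {"slide": [-0.7, 1.3, 3], "yaw": 0.32, "grip": 1},
    {"slide": [-1, 1.8, 4], "yaw": 0.44, "grip": 1},
    {"slide": [-1.3, 2.4, 5], "yaw": 0.56, "grip": 1},
    {"slide": [-1.6, 3, 6], "yaw": 0.68, "grip": 1},
    {"slide": [-1.9, 3.5, 7], "yaw": 0.8, "grip": 1},
    {"slide": [-2.2, 4, 8], "yaw": 0.92, "grip": 1},
    {"slide": [-2.4, 4.4, 9], "yaw": 1.04, "grip": 1},
    {"slide": [-2.6, 4.8, 10], "yaw": 1.16, "grip": 1},
    {"slide": [-2.8, 5.1, 11], "yaw": 1.28, "grip": 1},
    {"slide": [-2.8, 5.1, 11.4], "yaw": 1.4, "grip": 1},
  ],
)

```text
t: 4.12
ee_pos: [0.4809, -0.3383, 0.2385]
tool_rot: [3.131, 0.229, 0.005]
ft_force: [0.4, -0.2, -1.0]
gripper_width: 0.0855
```

Run:
```python
from h import *
go([.4795,-.341,.1705],-20.7)
```

```text
slide [-0.2   0.23  6.8 ] yaw 0.507 rows~ 2 curx 8.4 pos [ 0.4809 -0.3383  0.2385] t 4.12 j [ 0.1   0.51  0.62  1.96 -0.41  0.8   1.1 ] F [ 0.4 -0.2 -1. ] w 0.0855
```

Emit:
step_arm(
  series=[
    {"slide": [-0.2, 0.2, 0.5], "yaw": 0.12, "grip": 1},
    {"slide": [-0.2, 0.2, 1], "yaw": 0.25, "grip": 1},
    {"slide": [-0.2, 0.2, 1], "yaw": 0.38, "grip": 1},
    {"slide": [-0.2, 0.2, 1], "yaw": 0.5, "grip": 1},
    {"slide": [-0.2, 0.2, 1], "yaw": 0.51, "grip": 1},
    {"slide": [-0.2, 0.2, 1], "yaw": 0.51, "grip": 1},
  ],
)

```text
t: 4.62
ee_pos: [0.4803, -0.3385, 0.2283]
tool_rot: [3.091, -0.561, 0.004]
ft_force: [-0.4, -0.4, -0.1]
gripper_width: 0.0853
```

Run:
```python
from h import *
cap("wrist","w5");cap("side","s5")
go([.4795,-.341,.1705],-20.7)
W=load("w5"); print(proj(W,[[.4795,-.341,.19],[.4795,-.341,.12]]))
crop("w5",0,0,512,384,1.5,"w5a");crop("s5",270,170,140,140,4,"s5a")
```

```text
slide [-0.    0.17  5.81] yaw 0.003 rows~ 2 curx -20.6 pos [ 0.4799 -0.3394  0.2286] t 4.72 j [ 0.02  0.56  0.76  1.97 -0.53  0.81  0.72] F [ 0.1 -0.3 -0.1] w 0.0854
[[260.48223051 233.04429743]
 [260.71673663 199.96493225]]
```

View pics/w5a.png

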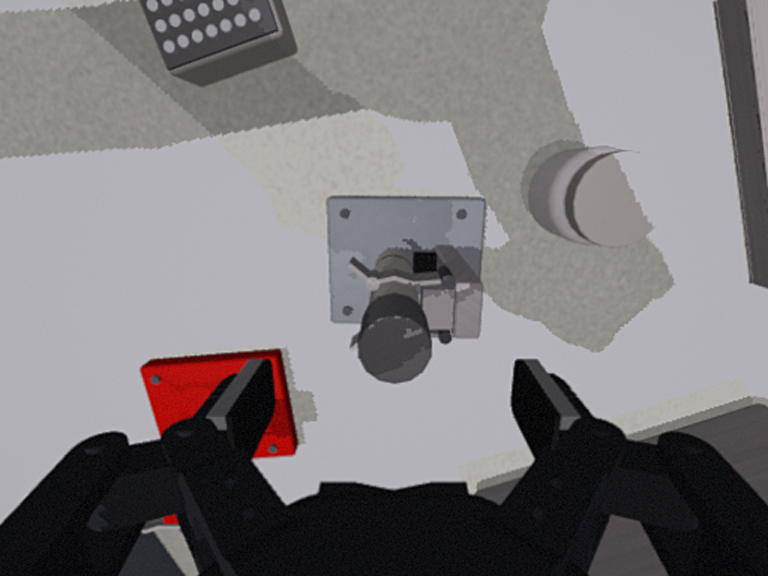

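View pics/s5a.png

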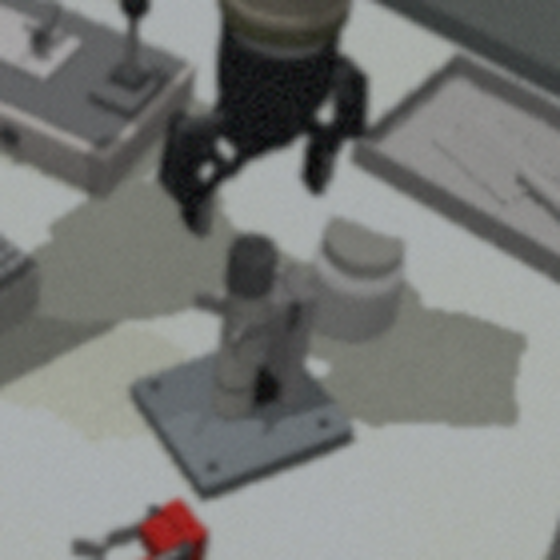

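The cap is 3 px (about 1.5 mm) off along +x from the prediction, so I correct for that. Then descend and grip.

Emit:
step_arm(
  series=[
    {"slide": [0.05, 0.1, 1.2], "yaw": 0, "grip": 1},
    {"slide": [0.1, 0.15, 2.6], "yaw": 0, "grip": 1},
    {"slide": [0.15, 0.17, 4], "yaw": 0, "grip": 1},
    {"slide": [0.15, 0.17, 5.2], "yaw": 0, "grip": 1},
    {"slide": [0.15, 0.17, 5.8], "yaw": 0, "grip": 1},
    {"slide": [0.15, 0.17, 5.8], "yaw": 0, "grip": 0.3},
    {"slide": [0.15, 0.17, 5.8], "yaw": 0, "grip": -0.5},
    {"slide": [0.15, 0.17, 5.8], "yaw": 0, "grip": -1},
    {"slide": [0.15, 0.17, 5.8], "yaw": 0, "grip": -1},
    {"slide": [0.15, 0.17, 5.8], "yaw": 0, "grip": -1},
    {"slide": [0.15, 0.17, 5.8], "yaw": 0, "grip": -1},
    {"slide": [0.15, 0.17, 5.8], "yaw": 0, "grip": -1},
  ],
  squeeze=60,
)

```text
t: 5.72
ee_pos: [0.481, -0.3418, 0.1714]
tool_rot: [3.091, -0.56, 0.007]
ft_force: [-1.2, 0.6, 6.3]
gripper_width: 0.0327
```

Run:
```python
from h import *
cap("side","s6");crop("s6",270,170,140,140,4,"s6a")
o=get_obs();p=o["ee_pos"];go([p[0]-.935*.065,p[1]+.353*.065,p[2]],-20.7)
```

```text
slide [-6.5  -0.02 -0.03] yaw 0.003 rows~ 2 curx -20.6 pos [ 0.481  -0.3418  0.1714] t 5.77 j [ 0.08  0.63  0.69  2.02 -0.61  0.71  0.79] F [-1.   0.9  6.9] w 0.0325
```

View pics/s6a.png

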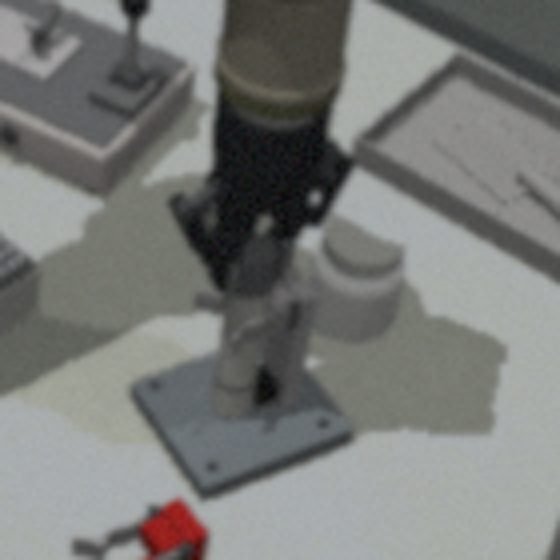

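Emit:
step_arm(
  series=[
    {"slide": [-0.3, 0, 0], "yaw": 0, "grip": -1},
    {"slide": [-0.8, 0, 0], "yaw": 0, "grip": -1},
    {"slide": [-1.4, 0, 0], "yaw": 0, "grip": -1},
    {"slide": [-2, 0, 0], "yaw": 0, "grip": -1},
    {"slide": [-2.6, 0, 0], "yaw": 0, "grip": -1},
    {"slide": [-3.2, 0, 0], "yaw": 0, "grip": -1},
    {"slide": [-3.8, 0, 0], "yaw": 0, "grip": -1},
    {"slide": [-4.5, 0, 0], "yaw": 0, "grip": -1},
    {"slide": [-5.2, 0, 0], "yaw": 0, "grip": -1},
    {"slide": [-5.9, 0, 0], "yaw": 0, "grip": -1},
    {"slide": [-6.5, 0, 0], "yaw": 0, "grip": -1},
    {"slide": [-6.5, 0, 0], "yaw": 0, "grip": -1},
  ],
  squeeze=60,
)

```text
t: 6.77
ee_pos: [0.4189, -0.3187, 0.1713]
tool_rot: [3.091, -0.562, 0.007]
ft_force: [0.2, -0.9, 4.2]
gripper_width: 0.0325
```

Run:
```python
from h import *
cap("side","s7");crop("s7",270,170,140,140,4,"s7a");cap("wrist","w7");crop("w7",100,100,312,240,2.5,"w7a")
go([.48,.33,.30],0)
```

```text
slide [-17.07 -62.88 -12.88] yaw -0.359 rows~ 16 curx -20.6 pos [ 0.4193 -0.3187  0.1713] t 6.87 j [ 0.08  0.56  0.68  2.15 -0.62  0.62  0.85] F [-1.8  0.7  8.7] w 0.0323
```

View pics/s7a.png

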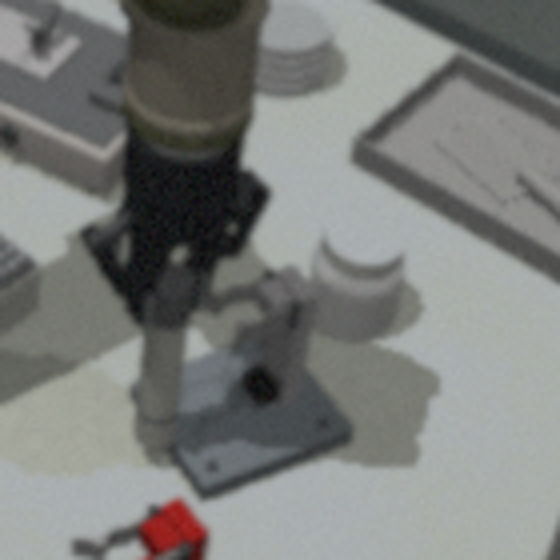

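View pics/w7a.png

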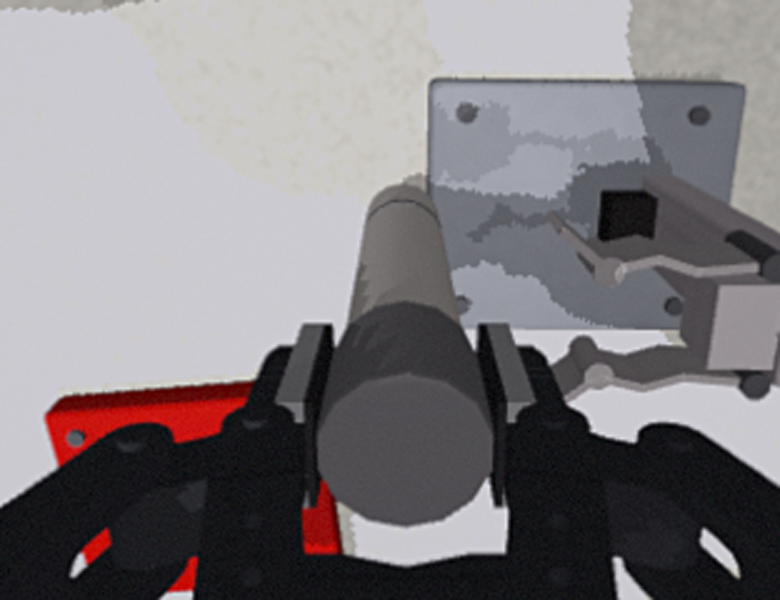

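The tube came out cleanly and hangs upright in the grip, the cap clear of the jaws at the clip. I lift it, carry it to the rest, and work out the lean-in path.

Run:
```python
from h import *
go([.42,-.318,.30]);go([.50,-.05,.32],0);go([.487,.283,.32],0)
# lean path: TCP targets (y,z) by theta
L=.1533; n=np.array([1,1])/2**.5
for th in [0,5,10,15,20,25,30,35,40,45,47]:
    ph=np.radians(abs(45-th)); t=np.radians(th)
    e=np.hypot(.015,.015/np.cos(ph))-.0212+.005*np.tan(ph)
    Q=np.array([.2971,.0611])+e*np.array([-1,1])/2**.5
    tt=(Q@n-.2234-.002-.015*np.sin(ph))/np.cos(ph)
    a=np.array([np.sin(t),np.cos(t)]); G=Q+(L-tt)*a
    print(th,"B",np.round(Q-tt*a,4),"TCP y,z",np.round(G+[0,-.002],4))
```

```text
slide [  0.08  -0.1  -12.87] yaw 0 rows~ 4 curx -20.6 pos [ 0.4193 -0.3187  0.1713] t 6.87 j [ 0.08  0.56  0.68  2.15 -0.62  0.62  0.85] F [-1.8  0.7  8.7] w 0.0323
slide [ -1.84 -28.01 -14.86] yaw -0.359 rows~ 8 curx -20.6 pos [ 0.4193 -0.3187  0.1713] t 6.87 j [ 0.08  0.56  0.68  2.15 -0.62  0.62  0.85] F [-1.8  0.7  8.7] w 0.0323
slide [-14.76 -58.73 -14.87] yaw -0.359 rows~ 15 curx -20.6 pos [ 0.4193 -0.3187  0.1713] t 6.87 j [ 0.08  0.56  0.68  2.15 -0.62  0.62  0.85] F [-1.8  0.7  8.7] w 0.0323
0 B [0.2902 0.0436] TCP y,z [0.2902 0.1949]
5 B [0.2896 0.0428] TCP y,z [0.303  0.1935]
10 B [0.2888 0.0421] TCP y,z [0.3154 0.1911]
15 B [0.2878 0.0416] TCP y,z [0.3274 0.1877]
20 B [0.2865 0.0412] TCP y,z [0.3389 0.1833]
25 B [0.2851 0.0409] TCP y,z [0.3499 0.1779]
30 B [0.2835 0.0408] TCP y,z [0.3601 0.1716]
35 B [0.2816 0.0408] TCP y,z [0.3696 0.1644]
40 B [0.2796 0.041 ] TCP y,z [0.3781 0.1564]
45 B [0.2774 0.0414] TCP y,z [0.3858 0.1478]
47 B [0.2769 0.0426] TCP y,z [0.3891 0.1451]
```

Emit:
step_arm(
  series=[
    {"slide": [0, 0, -1.5], "yaw": 0, "grip": -1},
    {"slide": [0, 0, -4.5], "yaw": 0, "grip": -1},
    {"slide": [0, 0, -8], "yaw": 0, "grip": -1},
    {"slide": [0, 0, -11.5], "yaw": 0, "grip": -1},
    {"slide": [-0.2, -2.5, -14], "yaw": 0, "grip": -1},
    {"slide": [-0.4, -6, -14.8], "yaw": -0.05, "grip": -1},
    {"slide": [-0.7, -10, -14.8], "yaw": -0.1, "grip": -1},
    {"slide": [-1, -14, -14.8], "yaw": -0.15, "grip": -1},
    {"slide": [-1.2, -18, -14.8], "yaw": -0.2, "grip": -1},
    {"slide": [-1.5, -22, -14.8], "yaw": -0.25, "grip": -1},
    {"slide": [-1.8, -26, -14.8], "yaw": -0.3, "grip": -1},
    {"slide": [-2.5, -29.5, -14.8], "yaw": -0.35, "grip": -1},
  ],
  squeeze=60,
)

```text
t: 7.87
ee_pos: [0.499, -0.0309, 0.3189]
tool_rot: [3.141, -0.008, 0.003]
ft_force: [0.9, -0.4, -1.6]
gripper_width: 0.0329
```

Run:
```python
from h import *
go([.487,.283,.32],0)
```

```text
slide [ -1.36 -31.38  -0.13] yaw -0.005 rows~ 8 curx -0.3 pos [ 0.499  -0.0309  0.3189] t 7.87 j [-0.68  0.31  0.83  2.05 -0.3   0.89  0.31] F [ 0.9 -0.4 -1.6] w 0.0329
```

Emit:
step_arm(
  series=[
    {"slide": [-0.2, -3.5, 0], "yaw": 0, "grip": -1},
    {"slide": [-0.4, -7.5, 0], "yaw": 0, "grip": -1},
    {"slide": [-0.6, -11.5, 0], "yaw": 0, "grip": -1},
    {"slide": [-0.8, -15.5, 0], "yaw": 0, "grip": -1},
    {"slide": [-1, -19.5, 0], "yaw": 0, "grip": -1},
    {"slide": [-1.2, -23.5, 0], "yaw": 0, "grip": -1},
    {"slide": [-1.3, -27, 0], "yaw": 0, "grip": -1},
    {"slide": [-1.4, -29.8, 0], "yaw": 0, "grip": -1},
    {"slide": [-1.4, -31.4, 0], "yaw": 0, "grip": -1},
    {"slide": [-1.4, -31.4, 0], "yaw": 0, "grip": -1},
  ],
)

```text
t: 8.7
ee_pos: [0.4854, 0.287, 0.3175]
tool_rot: [3.14, 0.001, 0.0]
ft_force: [-0.8, 0.7, -1.9]
gripper_width: 0.033
```

Run:
```python
from h import *
cap("wrist","w8");cap("side","s8");crop("w8",0,0,512,384,1.5,"w8a");crop("s8",110,60,170,150,4,"s8a")
go([.487,.284,.197],0)
```

```text
slide [ 0.07 -0.19 12.11] yaw -0.005 rows~ 3 curx -0.3 pos [0.4862 0.2824 0.3181] t 8.8 j [-1.18  0.41  0.79  1.93 -0.35  0.95 -0.23] F [ 0.3 -0.5 -2.2] w 0.0324
```

View pics/w8a.png

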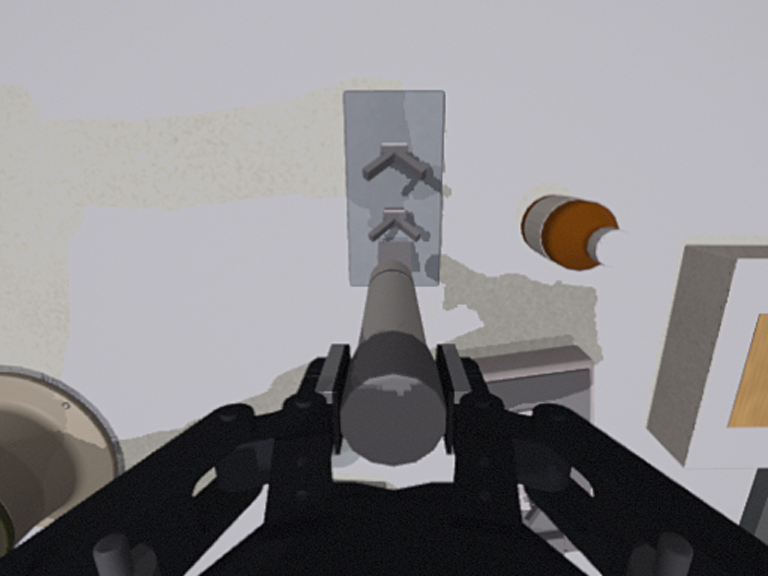

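View pics/s8a.png

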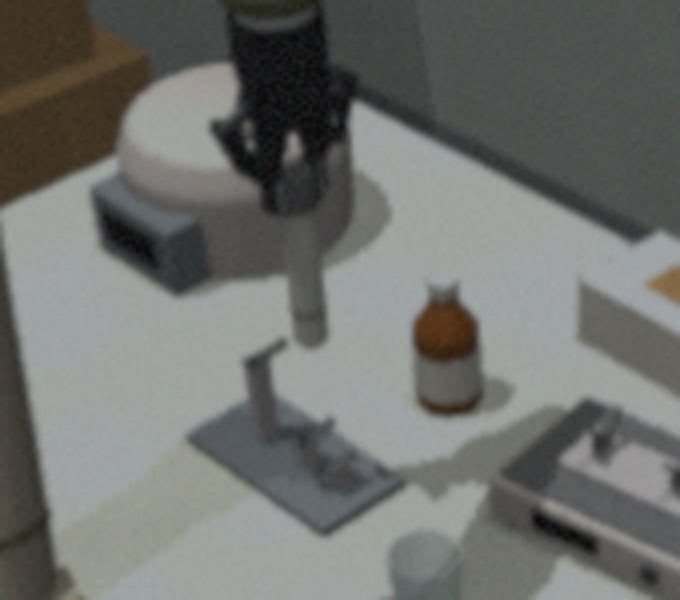

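The tube hangs upright and lines up in x with the notches (both at image x of about 394). I lower its end to just above the foot plate.

Emit:
step_arm(
  series=[
    {"slide": [0.1, -0.1, 2.5], "yaw": 0, "grip": -1},
    {"slide": [0.1, -0.3, 5.5], "yaw": 0, "grip": -1},
    {"slide": [0.1, -0.36, 8.5], "yaw": 0, "grip": -1},
    {"slide": [0.1, -0.36, 10.5], "yaw": 0, "grip": -1},
    {"slide": [0.1, -0.36, 11.5], "yaw": 0, "grip": -1},
    {"slide": [0.1, -0.36, 11.8], "yaw": 0, "grip": -1},
    {"slide": [0.1, -0.36, 11.8], "yaw": 0, "grip": -1},
  ],
)

```text
t: 9.38
ee_pos: [0.4876, 0.2844, 0.2002]
tool_rot: [3.138, -0.01, 0.0]
ft_force: [-0.5, -0.4, -2.0]
gripper_width: 0.0328
```

Run:
```python
from h import *
cap("wrist","w9");crop("w9",120,60,280,200,2.8,"w9a");cap("side","s9");crop("s9",130,80,130,130,5,"s9a")
for y,z in [(.303,.1940),(.3154,.1915),(.3274,.188),(.3389,.1835),(.3499,.178),(.3601,.1717),(.3696,.1645),(.3781,.1565),(.3858,.1478)]: go([.487,y,z],0)
```

```text
slide [-0.12 -1.77  0.73] yaw -0.006 rows~ 1 curx -0.3 pos [0.4881 0.2853 0.2013] t 9.48 j [-1.07  0.55  0.66  2.04 -0.5   0.71 -0.1 ] F [ 0.3 -0.5 -1.1] w 0.0325
slide [-0.13 -3.01  0.97] yaw -0.006 rows~ 1 curx -0.3 pos [0.4881 0.2853 0.2013] t 9.48 j [-1.07  0.55  0.66  2.04 -0.5   0.71 -0.1 ] F [ 0.3 -0.5 -1.1] w 0.0325
slide [-0.14 -4.21  1.32] yaw -0.006 rows~ 2 curx -0.3 pos [0.4881 0.2853 0.2013] t 9.48 j [-1.07  0.55  0.66  2.04 -0.5   0.71 -0.1 ] F [ 0.3 -0.5 -1.1] w 0.0325
slide [-0.14 -5.36  1.77] yaw -0.006 rows~ 2 curx -0.3 pos [0.4881 0.2853 0.2013] t 9.48 j [-1.07  0.55  0.66  2.04 -0.5   0.71 -0.1 ] F [ 0.3 -0.5 -1.1] w 0.0325
slide [-0.15 -6.47  2.32] yaw -0.006 rows~ 2 curx -0.3 pos [0.4881 0.2853 0.2013] t 9.48 j [-1.07  0.55  0.66  2.04 -0.5   0.71 -0.1 ] F [ 0.3 -0.5 -1.1] w 0.0325
slide [-0.16 -7.49  2.95] yaw -0.006 rows~ 2 curx -0.3 pos [0.4881 0.2853 0.2013] t 9.48 j [-1.07  0.55  0.66  2.04 -0.5   0.71 -0.1 ] F [ 0.3 -0.5 -1.1] w 0.0325
slide [-0.17 -8.44  3.66] yaw -0.006 rows~ 3 curx -0.3 pos [0.4881 0.2853 0.2013] t 9.48 j [-1.07  0.55  0.66  2.04 -0.5   0.71 -0.1 ] F [ 0.3 -0.5 -1.1] w 0.0325
slide [-0.17 -9.29  4.46] yaw -0.006 rows~ 3 curx -0.3 pos [0.4881 0.2853 0.2013] t 9.48 j [-1.07  0.55  0.66  2.04 -0.5   0.71 -0.1 ] F [ 0.3 -0.5 -1.1] w 0.0325
slide [ -0.18 -10.06   5.33] yaw -0.006 rows~ 3 curx -0.3 pos [0.4881 0.2853 0.2013] t 9.48 j [-1.07  0.55  0.66  2.04 -0.5   0.71 -0.1 ] F [ 0.3 -0.5 -1.1] w 0.0325
```

View pics/w9a.png

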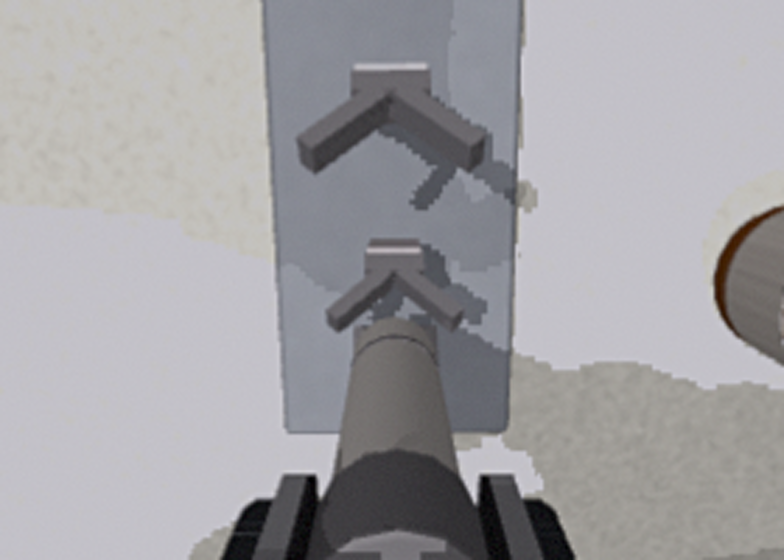

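View pics/s9a.png

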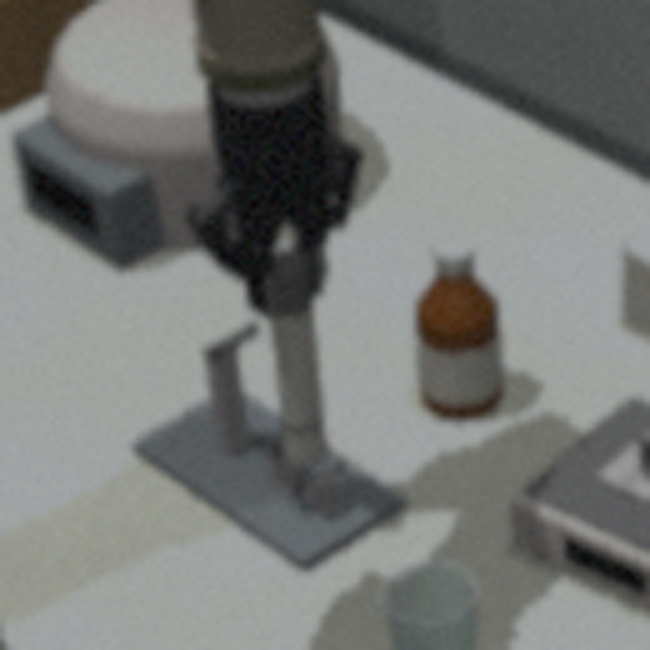

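The tube is in front of the lower V, just above the foot plate. I tilt it with a softer grip so it can pivot between the pads.

Emit:
step_arm(
  series=[
    {"slide": [-0.12, -0.6, 0.2], "yaw": 0, "grip": -1},
    {"slide": [-0.12, -1.2, 0.45], "yaw": 0, "grip": -1},
    {"slide": [-0.12, -1.8, 0.7], "yaw": 0, "grip": -1},
    {"slide": [-0.12, -2.4, 0.85], "yaw": 0, "grip": -1},
    {"slide": [-0.12, -3, 0.97], "yaw": 0, "grip": -1},
    {"slide": [-0.12, -3.6, 1.14], "yaw": 0, "grip": -1},
    {"slide": [-0.12, -4.2, 1.32], "yaw": 0, "grip": -1},
    {"slide": [-0.12, -4.8, 1.55], "yaw": 0, "grip": -1},
    {"slide": [-0.12, -5.36, 1.77], "yaw": 0, "grip": -1},
    {"slide": [-0.12, -5.9, 2.04], "yaw": 0, "grip": -1},
    {"slide": [-0.12, -5.9, 2.04], "yaw": 0, "grip": -1},
  ],
  squeeze=35,
)

```text
t: 10.4
ee_pos: [0.4872, 0.3456, 0.1801]
tool_rot: [3.14, -0.007, 0.003]
ft_force: [-0.6, -2.2, 1.4]
gripper_width: 0.0329
```

Run:
```python
from h import *
cap("wrist","w10");crop("w10",120,60,280,200,2.8,"w10a");cap("side","s10");crop("s10",130,80,130,130,5,"s10a")
for y,z in [(.3499,.178),(.3601,.1717),(.3696,.1645),(.3781,.1565),(.3858,.1478),(.388,.1458)]: go([.487,y,z],0)
```

```text
slide [-0.03 -0.54  0.25] yaw -0.005 rows~ 1 curx -0.3 pos [0.4873 0.3445 0.1805] t 10.5 j [-1.13  0.61  0.64  1.99 -0.54  0.72 -0.16] F [-0.6 -1.8 -0.4] w 0.0325
slide [-0.04 -1.56  0.87] yaw -0.005 rows~ 1 curx -0.3 pos [0.4873 0.3445 0.1805] t 10.5 j [-1.13  0.61  0.64  1.99 -0.54  0.72 -0.16] F [-0.6 -1.8 -0.4] w 0.0325
slide [-0.04 -2.51  1.59] yaw -0.005 rows~ 1 curx -0.3 pos [0.4873 0.3445 0.1805] t 10.5 j [-1.13  0.61  0.64  1.99 -0.54  0.72 -0.16] F [-0.6 -1.8 -0.4] w 0.0325
slide [-0.05 -3.37  2.39] yaw -0.005 rows~ 1 curx -0.3 pos [0.4873 0.3445 0.1805] t 10.5 j [-1.13  0.61  0.64  1.99 -0.54  0.72 -0.16] F [-0.6 -1.8 -0.4] w 0.0325
slide [-0.06 -4.14  3.26] yaw -0.005 rows~ 2 curx -0.3 pos [0.4873 0.3445 0.1805] t 10.5 j [-1.13  0.61  0.64  1.99 -0.54  0.72 -0.16] F [-0.6 -1.8 -0.4] w 0.0325
slide [-0.06 -4.36  3.46] yaw -0.005 rows~ 2 curx -0.3 pos [0.4873 0.3445 0.1805] t 10.5 j [-1.13  0.61  0.64  1.99 -0.54  0.72 -0.16] F [-0.6 -1.8 -0.4] w 0.0325
```

View pics/w10a.png

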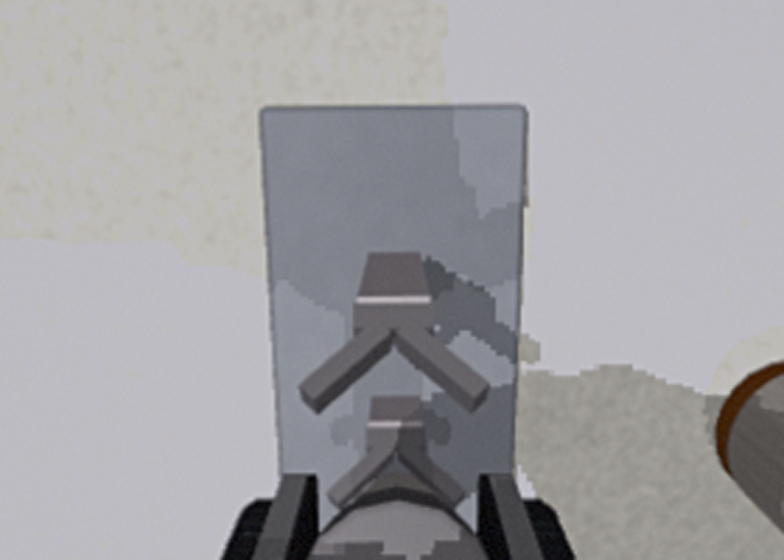

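View pics/s10a.png

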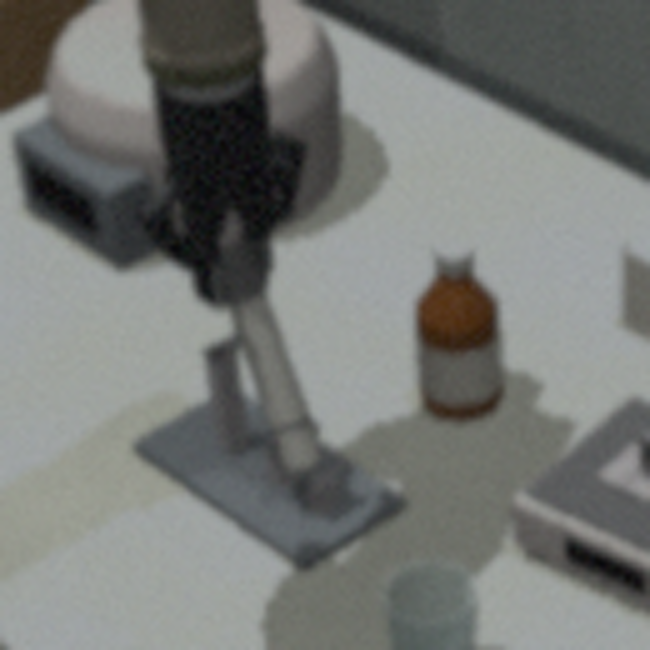

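The tube tilts as planned with about 2 N of force. I continue to 45°.

Emit:
step_arm(
  series=[
    {"slide": [0, -0.55, 0.25], "yaw": 0, "grip": -1},
    {"slide": [0, -1.05, 0.55], "yaw": 0, "grip": -1},
    {"slide": [0, -1.55, 0.87], "yaw": 0, "grip": -1},
    {"slide": [0, -2, 1.22], "yaw": 0, "grip": -1},
    {"slide": [0, -2.5, 1.6], "yaw": 0, "grip": -1},
    {"slide": [0, -2.95, 2], "yaw": 0, "grip": -1},
    {"slide": [0, -3.37, 2.4], "yaw": 0, "grip": -1},
    {"slide": [0, -3.75, 2.82], "yaw": 0, "grip": -1},
    {"slide": [0, -4.14, 3.26], "yaw": 0, "grip": -1},
    {"slide": [0, -4.14, 3.35], "yaw": 0, "grip": -1},
    {"slide": [0, -4.14, 3.35], "yaw": 0, "grip": -1},
  ],
)

```text
t: 11.42
ee_pos: [0.4875, 0.3863, 0.1465]
tool_rot: [3.14, -0.008, 0.003]
ft_force: [-0.7, -0.1, 3.9]
gripper_width: 0.0328
```

Run:
```python
from h import *
cap("wrist","w11");crop("w11",100,120,312,264,2.3,"w11a");cap("side","s11");crop("s11",130,80,130,130,5,"s11a")
S=load("s11");print(proj(S,[[.487,.336,.1],[.487,.396,.160],[.487,.276,.040]]))
go([.487,.3843,.1463],0)
```

```text
[[179.65331012 153.17765089]
 [167.29783741 132.81395682]
 [191.93960474 173.40675005]]
slide [-0.06  0.15  0.05] yaw -0.006 rows~ 1 curx -0.3 pos [0.4876 0.3858 0.1468] t 11.52 j [-1.14  0.68  0.6   1.95 -0.58  0.69 -0.19] F [ 0.2 -0.9  3.2] w 0.0326
```

View pics/w11a.png

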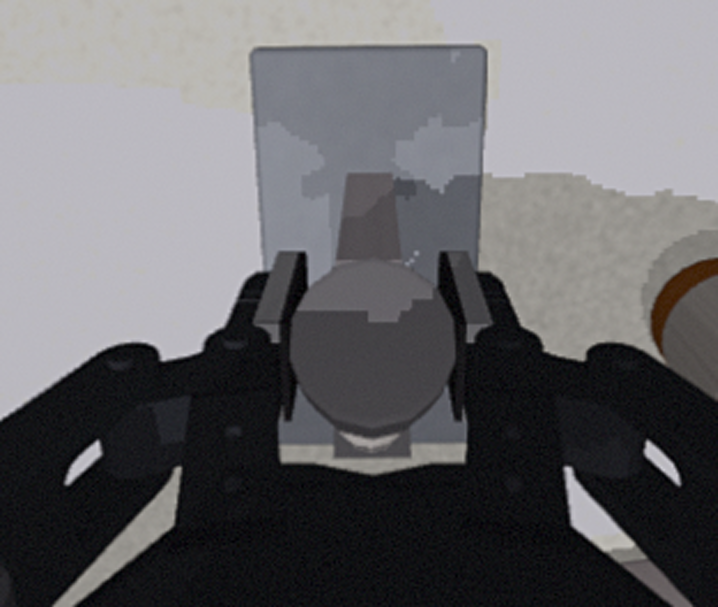

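View pics/s11a.png

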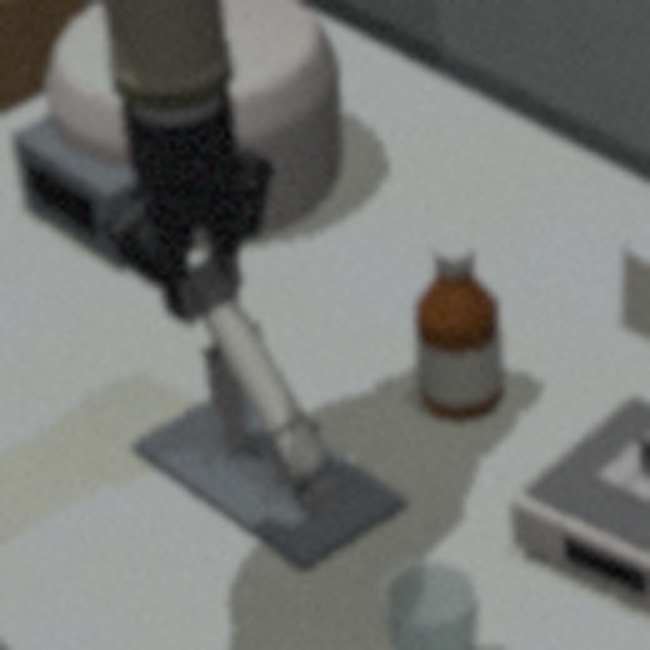

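Emit:
step_arm(
  series=[
    {"slide": [-0.03, 0.08, 0.03], "yaw": 0, "grip": -1},
    {"slide": [-0.05, 0.18, 0.08], "yaw": 0, "grip": -1},
    {"slide": [-0.05, 0.18, 0.08], "yaw": 0, "grip": -1},
    {"slide": [-0.05, 0.18, 0.08], "yaw": 0, "grip": -0.1},
    {"slide": [-0.05, 0.18, 0.08], "yaw": 0, "grip": 0.2},
    {"slide": [-0.05, 0.18, 0.08], "yaw": 0, "grip": 0.4},
    {"slide": [-0.05, 0.18, 0.08], "yaw": 0, "grip": 0.6},
    {"slide": [-0.05, 0.18, 0.08], "yaw": 0, "grip": 0.8},
  ],
)

```text
t: 12.18
ee_pos: [0.487, 0.384, 0.146]
tool_rot: [3.14, -0.009, 0.003]
ft_force: [0.7, -0.1, 0.4]
gripper_width: 0.0767
```

Emit:
step_arm(
  series=[
    {"slide": [0, 0, -1], "yaw": 0, "grip": 1},
    {"slide": [0, 0, -3], "yaw": 0, "grip": 1},
    {"slide": [0, 0, -6], "yaw": 0, "grip": 1},
    {"slide": [0, 0, -9], "yaw": 0, "grip": 1},
    {"slide": [0, 0.5, -11], "yaw": 0, "grip": 1},
    {"slide": [0, 0.5, -11], "yaw": 0, "grip": 1},
  ],
)

```text
t: 12.68
ee_pos: [0.4888, 0.3789, 0.261]
tool_rot: [-3.139, 0.011, -0.01]
ft_force: [1.0, -0.5, -0.1]
gripper_width: 0.0851
```

Run:
```python
from h import *
cap("wrist","w12");crop("w12",100,100,312,240,2.5,"w12a");cap("side","s12");crop("s12",130,80,130,130,5,"s12a")
W=load("w12");print(proj(W,[[.487,.396,.160],[.487,.3837,.1477],[.487,.336,.1]]))
go([.487,.3843,.1463],0)
```

```text
[[257.48208455 180.83176326]
 [257.76021322 190.54143078]
 [258.57874821 219.07644219]]
slide [-0.02 -0.49 11.09] yaw -0.006 rows~ 3 curx -0.3 pos [0.4869 0.3794 0.2572] t 12.78 j [-1.23  0.55  0.72  1.88 -0.46  0.89 -0.28] F [ 0.6  0.1 -0.7] w 0.0853
```

View pics/w12a.png

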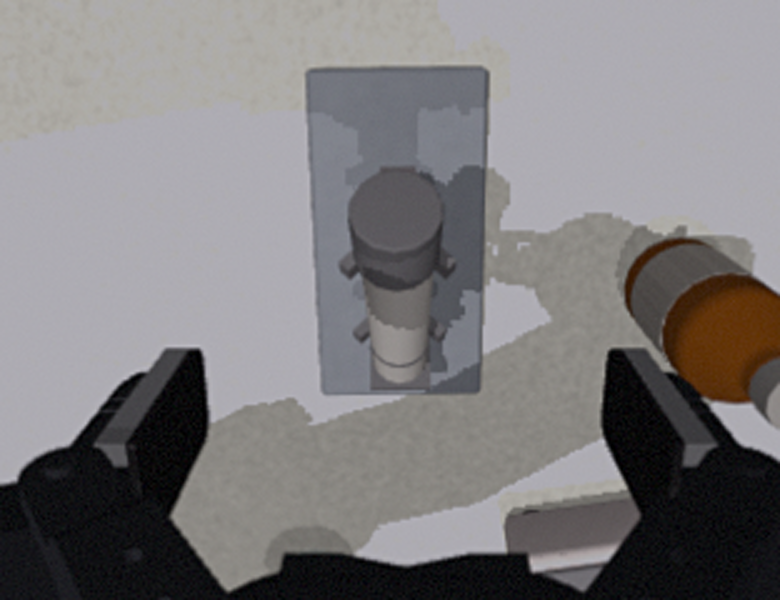

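View pics/s12a.png

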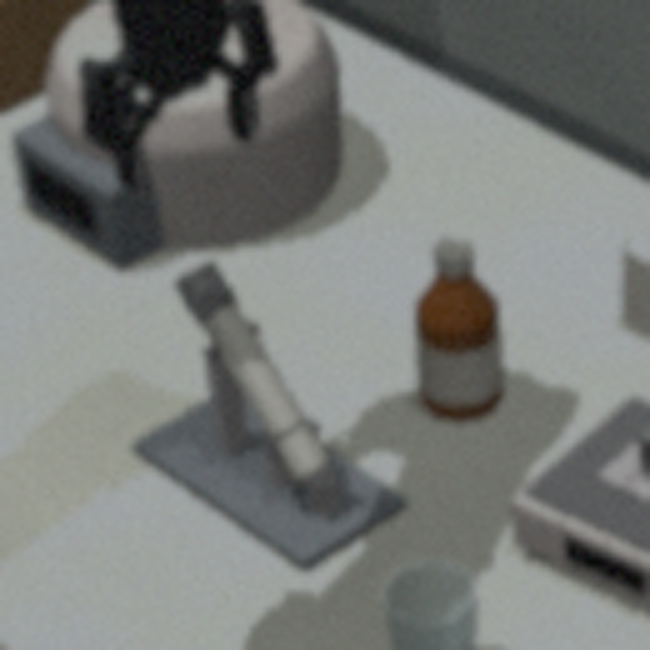

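The tube leans seated and free: cap end at (258,185) against the predicted (257.5,181), and the side view shows it in both notches. I take it again, firmly.

Emit:
step_arm(
  series=[
    {"slide": [0, -0.2, 2], "yaw": 0, "grip": 1},
    {"slide": [0, -0.44, 5], "yaw": 0, "grip": 1},
    {"slide": [0, -0.44, 8], "yaw": 0, "grip": 1},
    {"slide": [0, -0.44, 10], "yaw": 0, "grip": 1},
    {"slide": [0, -0.44, 11], "yaw": 0, "grip": 1},
    {"slide": [0, -0.44, 11.1], "yaw": 0, "grip": 0.4},
    {"slide": [0, -0.44, 11.1], "yaw": 0, "grip": -0.2},
    {"slide": [0, -0.44, 11.1], "yaw": 0, "grip": -1},
    {"slide": [0, -0.44, 11.1], "yaw": 0, "grip": -1},
    {"slide": [0, -0.44, 11.1], "yaw": 0, "grip": -1},
    {"slide": [0, -0.44, 11.1], "yaw": 0, "grip": -1},
    {"slide": [0, -0.44, 11.1], "yaw": 0, "grip": -1},
  ],
  squeeze=100,
)

```text
t: 13.78
ee_pos: [0.4865, 0.3844, 0.1477]
tool_rot: [-3.14, 0.008, -0.003]
ft_force: [-4.3, -0.1, 7.7]
gripper_width: 0.0317
```

Emit:
step_arm(
  series=[
    {"slide": [0, 0.1, -0.5], "yaw": 0, "grip": -1},
    {"slide": [0, 0.3, -1.3], "yaw": 0, "grip": -1},
    {"slide": [0, 0.5, -2.5], "yaw": 0, "grip": -1},
    {"slide": [0, 0.7, -4], "yaw": 0, "grip": -1},
    {"slide": [0, 0.8, -6], "yaw": 0, "grip": -1},
    {"slide": [0, 0.8, -8.5], "yaw": 0, "grip": -1},
    {"slide": [0, 0.8, -10.5], "yaw": 0, "grip": -1},
    {"slide": [0, 0.8, -12], "yaw": 0, "grip": -1},
    {"slide": [0, 0.8, -12], "yaw": 0, "grip": -1},
  ],
)

```text
t: 14.53
ee_pos: [0.4879, 0.3762, 0.272]
tool_rot: [-3.136, 0.009, -0.01]
ft_force: [0.9, 0.4, -1.4]
gripper_width: 0.032
```

Run:
```python
from h import *
cap("wrist","w13");crop("w13",100,100,312,240,2.5,"w13a");cap("side","s13");crop("s13",120,50,130,130,5,"s13a")
go([.62,.13,.31],9)
```

```text
slide [13.5  24.53 -4.18] yaw -0.162 rows~ 7 curx -0.3 pos [0.4863 0.3761 0.2686] t 14.63 j [-1.23  0.53  0.73  1.87 -0.45  0.9  -0.29] F [-0.   0.3 -2.5] w 0.0318
```

View pics/s13a.png

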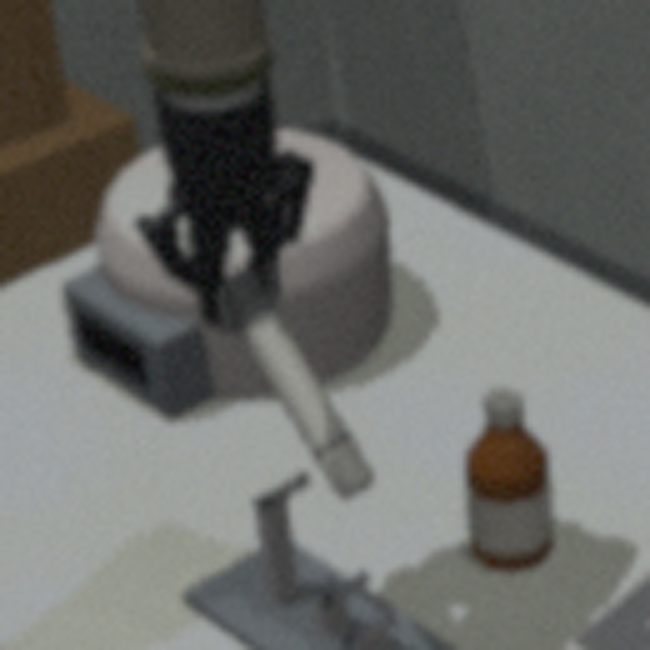

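View pics/w13a.png

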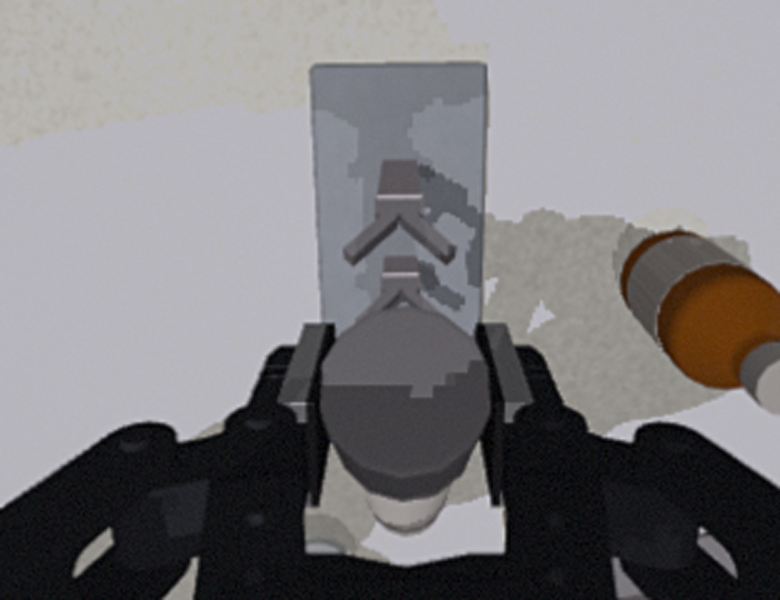

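The tube is held at 45° without sagging. I carry it high over the mixer, past the cradle, so the wrist camera gets a close view of the notches.

Run:
```python
from h import *
go([.55,.25,.34],9);go([.64,-.07,.34],9)
```

```text
slide [ 6.45 12.55 -7.16] yaw -0.162 rows~ 4 curx -0.3 pos [0.4863 0.3761 0.2686] t 14.63 j [-1.23  0.53  0.73  1.87 -0.45  0.9  -0.29] F [-0.   0.3 -2.5] w 0.0318
slide [15.61 44.51 -7.23] yaw -0.162 rows~ 12 curx -0.3 pos [0.4863 0.3761 0.2686] t 14.63 j [-1.23  0.53  0.73  1.87 -0.45  0.9  -0.29] F [-0.   0.3 -2.5] w 0.0318
```

Emit:
step_arm(
  series=[
    {"slide": [0.7, 1.5, -2], "yaw": -0.02, "grip": -1},
    {"slide": [2, 4.5, -4], "yaw": -0.04, "grip": -1},
    {"slide": [3.5, 8, -6], "yaw": -0.07, "grip": -1},
    {"slide": [5, 11.8, -7.2], "yaw": -0.1, "grip": -1},
    {"slide": [6.5, 15.7, -7.2], "yaw": -0.13, "grip": -1},
    {"slide": [8, 19.5, -7.2], "yaw": -0.16, "grip": -1},
    {"slide": [9.5, 23.3, -7.2], "yaw": -0.16, "grip": -1},
    {"slide": [11, 27.1, -7.2], "yaw": -0.16, "grip": -1},
    {"slide": [12.3, 31, -7.2], "yaw": -0.16, "grip": -1},
    {"slide": [13.5, 35, -7.2], "yaw": -0.16, "grip": -1},
    {"slide": [14.6, 39, -7.2], "yaw": -0.16, "grip": -1},
    {"slide": [15.6, 42.5, -7.2], "yaw": -0.16, "grip": -1},
  ],
)

```text
t: 15.63
ee_pos: [0.6396, -0.0529, 0.3386]
tool_rot: [-3.13, -0.241, -0.002]
ft_force: [0.8, 0.3, -2.6]
gripper_width: 0.032
```

Emit:
step_arm(
  series=[
    {"slide": [0, 1.5, 0], "yaw": 0, "grip": -1},
    {"slide": [0, 1.5, 0], "yaw": 0, "grip": -1},
    {"slide": [0, 1.5, 0], "yaw": 0, "grip": -1},
  ],
)

```text
t: 15.88
ee_pos: [0.6411, -0.0692, 0.3373]
tool_rot: [-3.13, -0.236, 0.001]
ft_force: [-0.1, -0.6, -2.2]
gripper_width: 0.0318
```

Run:
```python
from h import *
cap("wrist","w14");crop("w14",0,0,512,384,1.5,"w14a");cap("side","s14");crop("s14",200,80,170,140,4.5,"s14a")
go([.64,-.07,.34],9)
```

```text
slide [-0.2   0.32 -0.25] yaw -0.003 rows~ 1 curx 8.9 pos [ 0.6415 -0.0665  0.3375] t 15.98 j [-0.45  0.49  0.72  1.72 -0.37  1.07  0.55] F [ 0.5 -0.1 -1.8] w 0.0318
```

View pics/w14a.png

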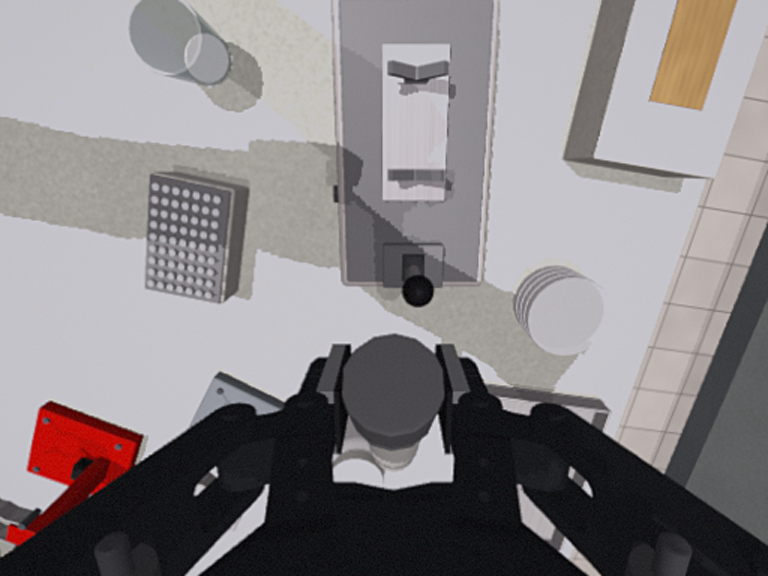

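View pics/s14a.png

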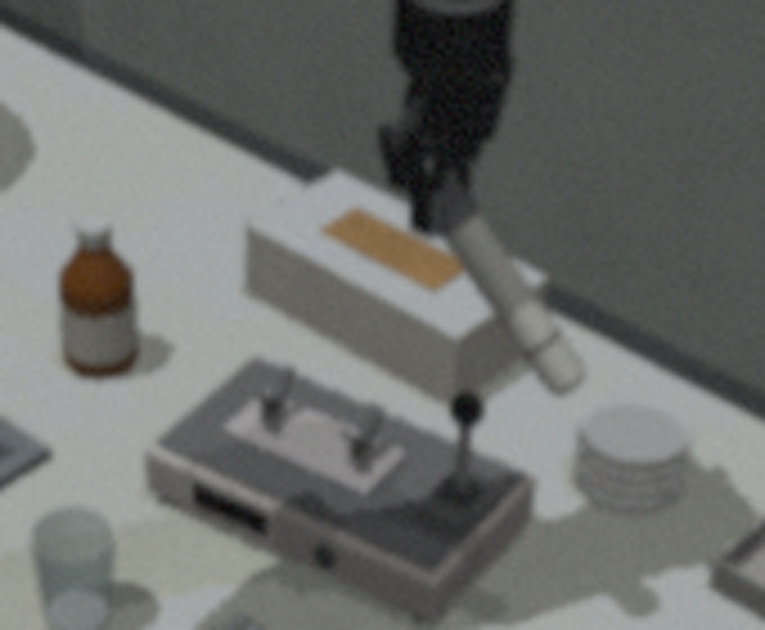

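Run:
```python
from h import *
crop("w14",215,0,125,150,5,"w14b");crop("w14",215,130,125,90,5,"w14c")
```

```text
(no output)
```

View pics/w14b.png

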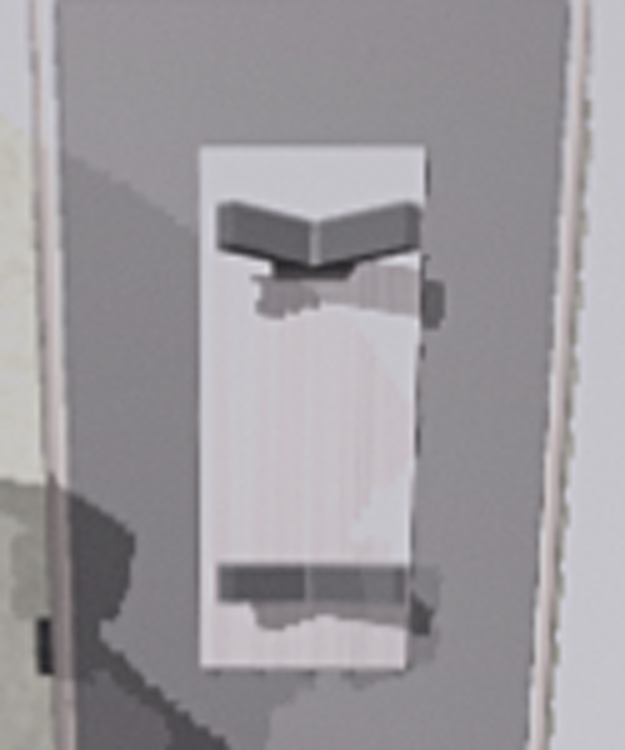

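View pics/w14c.png

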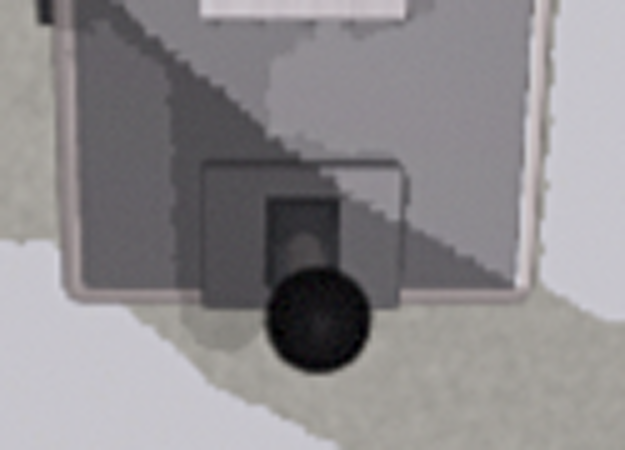

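Run:
```python
from h import *
np.set_printoptions(precision=4,suppress=True)
W3=load("w3");W=load("w14");T=load("t1");S=load("s1")
f=lambda p,x0,y0,s:((p[0]+.5)/s-.5+x0,(p[1]+.5)/s-.5+y0)
w3c=lambda *p:f(p,120,150,4); b=lambda *p:f(p,215,0,5); c=lambda *p:f(p,215,130,5)
P={}
for n,a,q in [("+y,-x",(219,229),(525,232)),("+y,+x",(420,228),(557,347)),("-y,-x",(217,584),(318,268)),("-y,+x",(410,584),(343,375))]:
    P[n]=plane(W,b(*a),.107); print(n,P[n],tri([(W,b(*a)),(W3,w3c(*q))]))
hi=(P["+y,-x"]+P["+y,+x"])/2;lo=(P["-y,-x"]+P["-y,+x"])/2
d=hi-lo;print(hi,lo,np.linalg.norm(d),"yaw",np.degrees(np.arctan2(-d[0],d[1])),"seat",lo+d*55/83)
print("tipw",np.linalg.norm(P["+y,-x"]-P["+y,+x"]),np.linalg.norm(P["-y,-x"]-P["-y,+x"]))
pc=[plane(W,b(*p),.065) for p in [(200,147),(425,147),(407,668),(202,668)]];print("plate",np.array(pc))
v=pc[0]-pc[3]+pc[1]-pc[2];print("yaw plate",np.degrees(np.arctan2(-v[0],v[1])), "mid",np.mean(pc,0))
k=tri([(T,(289,139.8)),(S,f((614,164),150,130,4)),(W3,w3c(46,428)),(W,c(318,320))]);print("knob",k,plane(W,c(318,320),.155))
dk=(lo+d*55/83)-plane(W,c(318,320),.155);print(np.linalg.norm(dk[:2]),np.degrees(np.arctan2(-dk[0],dk[1])))
# deck edges
e=[plane(W,b(*p),.059) for p in [(45,100),(62,600),(580,100),(545,600)]]
for i,j in[(0,1),(2,3)]:
    v=e[i]-e[j];print("edge yaw",np.degrees(np.arctan2(-v[0],v[1])))
```

```text
+y,-x [0.6156 0.0791 0.107 ] (array([0.6149, 0.0783, 0.1062]), [np.float64(1.2), np.float64(1.2)])
+y,+x [0.6628 0.0865 0.107 ] (array([0.6633, 0.0878, 0.1011]), [np.float64(0.1), np.float64(0.1)])
-y,-x [ 0.6271 -0.0017  0.107 ] (array([ 0.6274, -0.0011,  0.1039]), [np.float64(0.8), np.float64(0.8)])
-y,+x [0.6756 0.0057 0.107 ] (array([0.676 , 0.0047, 0.0977]), [np.float64(1.2), np.float64(1.2)])
[0.6392 0.0828 0.107 ] [0.6513 0.002  0.107 ] 0.08176784833043307 yaw 8.520176602893535 seat [0.6433 0.0555 0.107 ]
tipw 0.047807634897952804 0.04903715278160915
plate [[ 0.6059  0.1066  0.065 ]
 [ 0.6642  0.1155  0.065 ]
 [ 0.6842 -0.0173  0.065 ]
 [ 0.6257 -0.0262  0.065 ]]
yaw plate 8.52153373211565 mid [0.645  0.0446 0.065 ]
knob (array([ 0.6645, -0.0867,  0.1513]), [np.float64(2.1), np.float64(0.5), np.float64(1.4), np.float64(0.7)]) [ 0.6644 -0.085   0.155 ]
0.14214790167948851 8.558860033522693
edge yaw 8.682282827406924
edge yaw 7.987375120039144
```

The cradle is well fixed: seat about (0.643, 0.0555), yaw 8.5°, notch spacing 82 mm (83 expected), knob 142 mm away (143 expected). Now I compute the laying path.

Run:
```python
from h import *
S=load("s14");o=get_obs();p=o["ee_pos"];ym=np.array([-.1478,.989,0]);zz=np.array([0,0,1.])
for a in (40,45,50):
    r=np.radians(a);B=p+[0,0,.002]-.154*(ym*np.cos(r)+zz*np.sin(r));print("pred bottom centre",a,proj(S,[B]))
print("seen ~ (325.5,162)")
seat=np.array([.643,.0555,0])
for al in [45,40,35,30,25,20,15,10,5,0]:
    r=np.radians(al);e=np.hypot(.015,.015/np.cos(r))-.0212+.005*np.tan(r)
    u=-.055+.124*np.cos(r);z=.107+e+.124*np.sin(r)-.002
    X=seat+u*ym;X[2]=z;print(al,np.round(X,4),"u,z",round(u,4))
go([.6481,.0215,.235],8.5)
```

```text
pred bottom centre 40 [[328.05904896 162.39716997]]
pred bottom centre 45 [[325.14642369 163.90277424]]
pred bottom centre 50 [[322.06142987 165.07967653]]
seen ~ (325.5,162)
45 [0.6382 0.0878 0.2025] u,z 0.0327
40 [0.6371 0.095  0.1924] u,z 0.04
35 [0.6361 0.1016 0.1821] u,z 0.0466
30 [0.6353 0.1073 0.1716] u,z 0.0524
25 [0.6345 0.1123 0.1609] u,z 0.0574
20 [0.6339 0.1163 0.1499] u,z 0.0615
15 [0.6334 0.1196 0.1388] u,z 0.0648
10 [0.6331 0.1219 0.1276] u,z 0.0671
5 [0.6329 0.1233 0.1163] u,z 0.0685
0 [0.6328 0.1237 0.105 ] u,z 0.069
slide [ 2.01 -8.56 10.28] yaw 0.006 rows~ 4 curx 8.9 pos [ 0.6415 -0.0665  0.3375] t 15.98 j [-0.45  0.49  0.72  1.72 -0.37  1.07  0.55] F [ 0.5 -0.1 -1.8] w 0.0318
```

Run:
```python
from h import *
go([.6382,.0878,.225],8.5)
```

```text
slide [  2.05 -15.26  11.3 ] yaw 0.006 rows~ 5 curx 8.9 pos [ 0.6415 -0.0665  0.3375] t 15.98 j [-0.45  0.49  0.72  1.72 -0.37  1.07  0.55] F [ 0.5 -0.1 -1.8] w 0.0318
```

Emit:
step_arm(
  series=[
    {"slide": [0.4, -3, 0], "yaw": 0, "grip": -1},
    {"slide": [0.9, -6.5, 0], "yaw": 0, "grip": -1},
    {"slide": [1.4, -10, 0.5], "yaw": 0, "grip": -1},
    {"slide": [1.8, -13, 2], "yaw": 0.006, "grip": -1},
    {"slide": [2.05, -15.2, 4.5], "yaw": 0.006, "grip": -1},
    {"slide": [2.05, -15.2, 7.5], "yaw": 0.006, "grip": -1},
    {"slide": [2.05, -15.2, 10], "yaw": 0.006, "grip": -1},
    {"slide": [2.05, -15.2, 11.3], "yaw": 0.006, "grip": -1},
    {"slide": [2.05, -15.2, 11.3], "yaw": 0.006, "grip": -1},
  ],
)

```text
t: 16.73
ee_pos: [0.6364, 0.0889, 0.2221]
tool_rot: [-3.13, -0.236, 0.009]
ft_force: [-0.8, -0.4, -2.2]
gripper_width: 0.0318
```

Run:
```python
from h import *
cap("side","s15");crop("s15",200,80,130,130,5,"s15a");cap("wrist","w15");crop("w15",100,100,312,240,2.5,"w15a")
for X in [[.6382,.0878,.2025],[0.6371,0.095,0.1924],[0.6361,0.1016,0.1821],[0.6353,0.1073,0.1716],[0.6345,0.1123,0.1609]]: go(X,8.5)
```

```text
slide [-0.03 -0.03  2.31] yaw 0.0 rows~ 1 curx 8.5 pos [0.6385 0.0875 0.2256] t 16.83 j [-0.63  0.6   0.65  1.84 -0.47  0.86  0.4 ] F [ 0.4 -0.3 -1.1] w 0.0317
slide [-0.03 -0.75  3.32] yaw 0.0 rows~ 1 curx 8.5 pos [0.6385 0.0875 0.2256] t 16.83 j [-0.63  0.6   0.65  1.84 -0.47  0.86  0.4 ] F [ 0.4 -0.3 -1.1] w 0.0317
slide [-0.03 -1.42  4.35] yaw 0.0 rows~ 2 curx 8.5 pos [0.6385 0.0875 0.2256] t 16.83 j [-0.63  0.6   0.65  1.84 -0.47  0.86  0.4 ] F [ 0.4 -0.3 -1.1] w 0.0317
slide [-0.03 -1.99  5.4 ] yaw 0.0 rows~ 2 curx 8.5 pos [0.6385 0.0875 0.2256] t 16.83 j [-0.63  0.6   0.65  1.84 -0.47  0.86  0.4 ] F [ 0.4 -0.3 -1.1] w 0.0317
slide [-0.03 -2.49  6.48] yaw 0.0 rows~ 2 curx 8.5 pos [0.6385 0.0875 0.2256] t 16.83 j [-0.63  0.6   0.65  1.84 -0.47  0.86  0.4 ] F [ 0.4 -0.3 -1.1] w 0.0317
```

View pics/s15a.png

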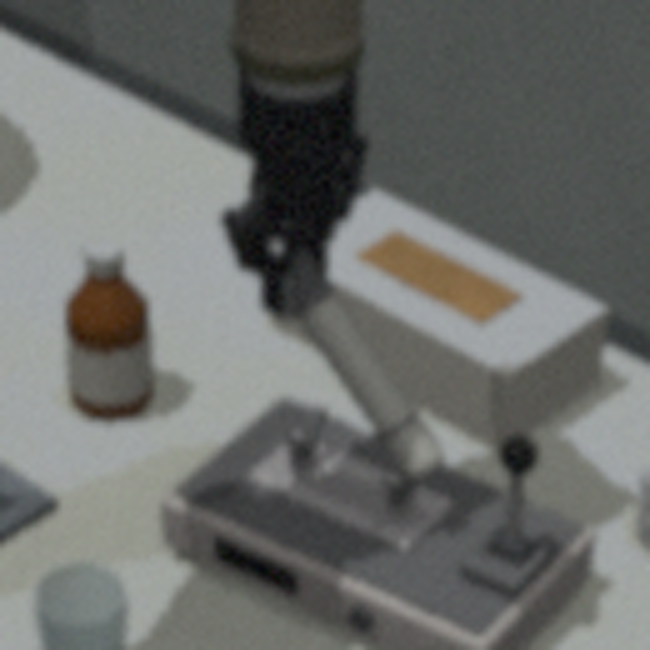

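View pics/w15a.png

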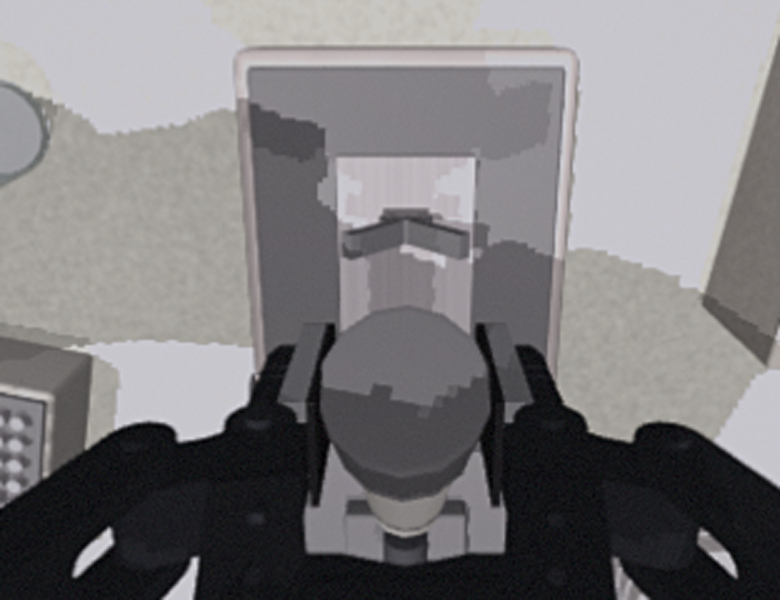

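The tube axis and the V vertex line up (both at x of about 405). I begin laying with a soft grip.

Emit:
step_arm(
  series=[
    {"slide": [-0.03, 0, 0.8], "yaw": 0, "grip": -1},
    {"slide": [-0.03, 0, 1.5], "yaw": 0, "grip": -1},
    {"slide": [-0.03, 0, 2.1], "yaw": 0, "grip": -1},
    {"slide": [-0.03, -0.15, 2.5], "yaw": 0, "grip": -1},
    {"slide": [-0.03, -0.45, 2.9], "yaw": 0, "grip": -1},
    {"slide": [-0.03, -0.75, 3.3], "yaw": 0, "grip": -1},
    {"slide": [-0.03, -1.08, 3.8], "yaw": 0, "grip": -1},
    {"slide": [-0.03, -1.42, 4.35], "yaw": 0, "grip": -1},
    {"slide": [-0.03, -1.7, 4.87], "yaw": 0, "grip": -1},
    {"slide": [-0.03, -2, 5.4], "yaw": 0, "grip": -1},
    {"slide": [-0.03, -2.25, 5.9], "yaw": 0, "grip": -1},
    {"slide": [-0.03, -2.25, 5.9], "yaw": 0, "grip": -1},
  ],
  squeeze=40,
)

```text
t: 17.83
ee_pos: [0.6345, 0.1111, 0.166]
tool_rot: [-3.129, -0.235, 0.002]
ft_force: [-1.2, 1.1, 2.9]
gripper_width: 0.032
```

Run:
```python
from h import *
cap("side","s16");crop("s16",200,80,130,130,5,"s16a");cap("wrist","w16");crop("w16",100,100,312,240,2.5,"w16a")
for X in [[.6345,0.1123,0.1609],[.6339,.1163,.1499],[.6334,.1196,.1388],[.6331,.1219,.1276],[.6329,.1233,.1163],[.6328,.1237,.105]]: go(X,8.5)
```

```text
slide [ 0.01 -0.18  0.57] yaw 0.001 rows~ 1 curx 8.6 pos [0.6347 0.1105 0.1666] t 17.93 j [-0.63  0.67  0.59  1.89 -0.54  0.75  0.41] F [-0.8  0.8  2.4] w 0.0319
slide [ 0.01 -0.58  1.67] yaw 0.001 rows~ 1 curx 8.6 pos [0.6347 0.1105 0.1666] t 17.93 j [-0.63  0.67  0.59  1.89 -0.54  0.75  0.41] F [-0.8  0.8  2.4] w 0.0319
slide [ 0.01 -0.91  2.78] yaw 0.001 rows~ 1 curx 8.6 pos [0.6347 0.1105 0.1666] t 17.93 j [-0.63  0.67  0.59  1.89 -0.54  0.75  0.41] F [-0.8  0.8  2.4] w 0.0319
slide [ 0.01 -1.13  3.9 ] yaw 0.001 rows~ 1 curx 8.6 pos [0.6347 0.1105 0.1666] t 17.93 j [-0.63  0.67  0.59  1.89 -0.54  0.75  0.41] F [-0.8  0.8  2.4] w 0.0319
slide [ 0.01 -1.27  5.03] yaw 0.001 rows~ 2 curx 8.6 pos [0.6347 0.1105 0.1666] t 17.93 j [-0.63  0.67  0.59  1.89 -0.54  0.75  0.41] F [-0.8  0.8  2.4] w 0.0319
slide [ 0.01 -1.31  6.16] yaw 0.001 rows~ 2 curx 8.6 pos [0.6347 0.1105 0.1666] t 17.93 j [-0.63  0.67  0.59  1.89 -0.54  0.75  0.41] F [-0.8  0.8  2.4] w 0.0319
```

View pics/s16a.png

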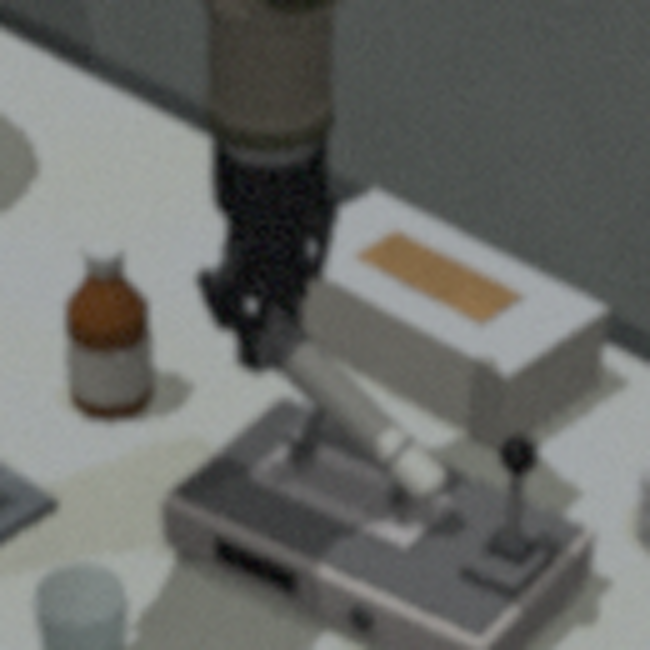

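View pics/w16a.png

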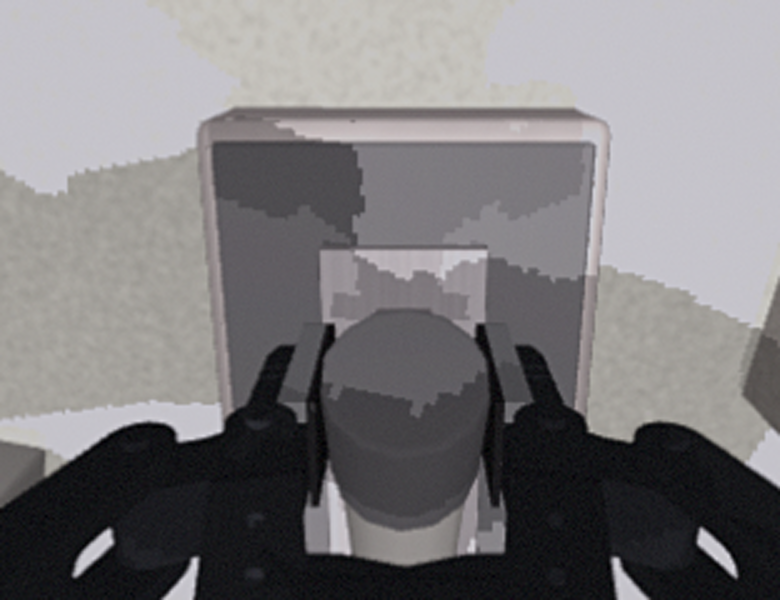

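It rotates nicely with about 2.5 N. I finish laying it.

Emit:
step_arm(
  series=[
    {"slide": [0, -0.18, 0.57], "yaw": 0, "grip": -1},
    {"slide": [0, -0.38, 1.1], "yaw": 0, "grip": -1},
    {"slide": [0, -0.58, 1.67], "yaw": 0, "grip": -1},
    {"slide": [0, -0.75, 2.2], "yaw": 0, "grip": -1},
    {"slide": [0, -0.91, 2.78], "yaw": 0, "grip": -1},
    {"slide": [0, -1.02, 3.35], "yaw": 0, "grip": -1},
    {"slide": [0, -1.13, 3.9], "yaw": 0, "grip": -1},
    {"slide": [0, -1.2, 4.45], "yaw": 0, "grip": -1},
    {"slide": [0, -1.27, 5], "yaw": 0, "grip": -1},
    {"slide": [0, -1.3, 5.5], "yaw": 0, "grip": -1},
    {"slide": [0, -1.31, 5.9], "yaw": 0, "grip": -1},
    {"slide": [0, -1.31, 5.95], "yaw": 0, "grip": -1},
  ],
)

```text
t: 18.93
ee_pos: [0.6326, 0.1254, 0.1068]
tool_rot: [-3.127, -0.236, 0.002]
ft_force: [-2.7, 5.3, 5.8]
gripper_width: 0.0317
```

Run:
```python
from h import *
cap("side","s17");crop("s17",200,80,130,130,5,"s17a");cap("wrist","w17");crop("w17",100,100,312,240,2.5,"w17a")
go([.6328,.1237,.105],8.5)
S=load("s17");ym=np.array([-.1478,.989,0]);print(proj(S,[np.array([.643,.0555,.107])+k*ym for k in(-.085,.05,.085)])*5-[1000,400])
```

```text
slide [-0.    0.17  0.21] yaw 0.002 rows~ 1 curx 8.6 pos [0.6326 0.1254 0.1072] t 19.03 j [-0.61  0.74  0.52  1.92 -0.6   0.65  0.45] F [-3.4  4.9  5.2] w 0.0316
[[435.87714109 473.16792969]
 [272.92831813 402.46305455]
 [232.5094574  384.94250237]]
```

View pics/s17a.png

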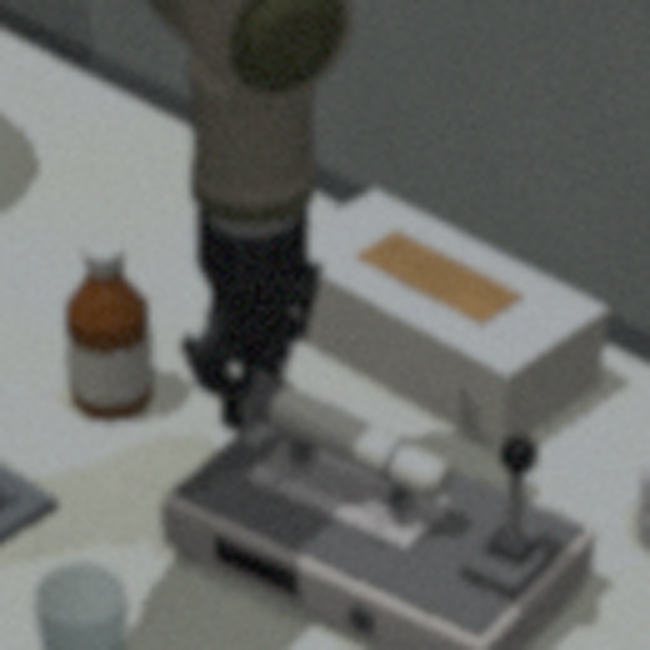

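View pics/w17a.png

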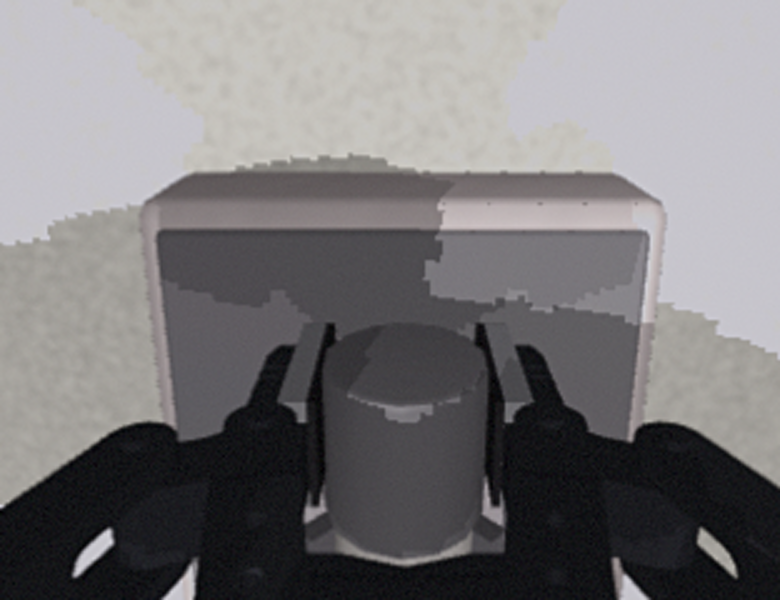

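Emit:
step_arm(
  series=[
    {"slide": [0, 0.1, 0.1], "yaw": 0, "grip": -1},
    {"slide": [0, 0.1, 0.2], "yaw": 0, "grip": -1},
    {"slide": [0, 0.1, 0.2], "yaw": 0, "grip": -1},
  ],
  squeeze=25,
)

```text
t: 19.28
ee_pos: [0.6326, 0.1256, 0.1054]
tool_rot: [-3.125, -0.236, 0.002]
ft_force: [-4.0, 5.1, 6.6]
gripper_width: 0.0318
```

Emit:
step_arm(
  series=[
    {"slide": [0, 0, 0], "yaw": 0, "grip": -0.2},
    {"slide": [0, 0, 0], "yaw": 0, "grip": -0.1},
    {"slide": [0, 0, 0], "yaw": 0, "grip": 0.1},
    {"slide": [0, 0, 0], "yaw": 0, "grip": 0.4},
    {"slide": [0, 0, 0], "yaw": 0, "grip": 0.7},
    {"slide": [0, 0, 0], "yaw": 0, "grip": 0.8},
    {"slide": [0, 0, 0], "yaw": 0, "grip": 0.8},
  ],
)

```text
t: 19.87
ee_pos: [0.6326, 0.1255, 0.1054]
tool_rot: [-3.125, -0.236, 0.002]
ft_force: [-0.3, -0.9, -0.5]
gripper_width: 0.0768
```

Run:
```python
from h import *
cap("side","s18");crop("s18",200,80,130,130,5,"s18a");cap("wrist","w18");crop("w18",100,100,312,240,2.5,"w18a")
go([.6328,.1237,.105],8.5)
```

```text
slide [-0.01  0.19  0.04] yaw 0.002 rows~ 1 curx 8.6 pos [0.6326 0.1256 0.1054] t 19.97 j [-0.61  0.74  0.52  1.92 -0.61  0.64  0.45] F [-0.  -0.2 -0.8] w 0.0769
```

View pics/s18a.png

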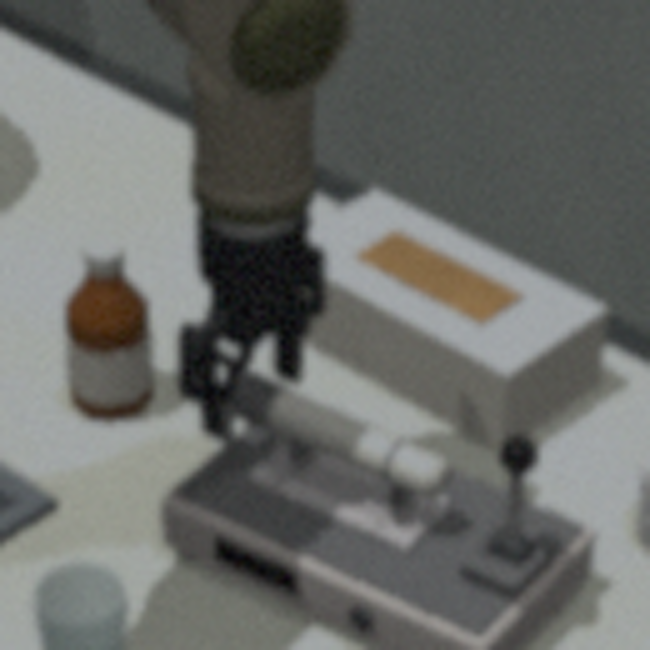

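View pics/w18a.png

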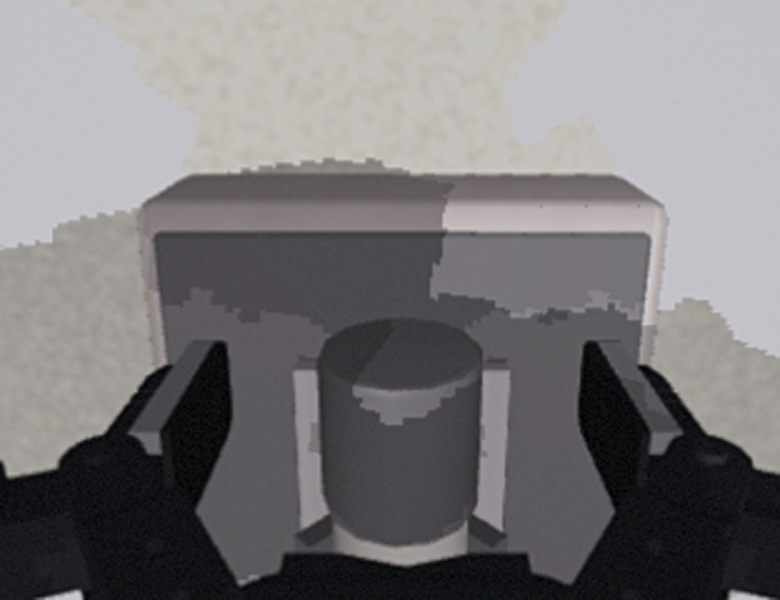

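The tube lies level in both notches, cap at +y, and it is released. I raise the gripper, check from above, then set up for the lever.

Emit:
step_arm(
  series=[
    {"slide": [0, 0, -1], "yaw": 0, "grip": 0.8},
    {"slide": [0, 0, -3], "yaw": 0, "grip": 0.8},
    {"slide": [0, 0, -6], "yaw": 0, "grip": 0.8},
    {"slide": [0, 0, -10], "yaw": 0, "grip": 0.8},
    {"slide": [0, 0, -14], "yaw": 0, "grip": 0.8},
    {"slide": [0, 0, -17], "yaw": 0, "grip": 0.8},
    {"slide": [0, 0, -17.5], "yaw": 0, "grip": 0.8},
    {"slide": [0, 0, -17.5], "yaw": 0, "grip": 0.8},
  ],
)

```text
t: 20.63
ee_pos: [0.6338, 0.1241, 0.2835]
tool_rot: [-3.124, -0.236, -0.006]
ft_force: [0.3, 0.8, -0.6]
gripper_width: 0.0765
```

Run:
```python
from h import *
cap("top","t19");crop("t19",205,120,110,75,7,"t19a");cap("side","s19");crop("s19",200,80,130,130,5,"s19a")
go([.610,-.094,.26],-81.5)
```

```text
slide [-5.49 21.28  1.85] yaw -1.568 rows~ 6 curx 8.6 pos [0.6323 0.1245 0.2801] t 20.73 j [-0.72  0.55  0.69  1.79 -0.43  0.96  0.3 ] F [ 0.2 -0.2 -0.6] w 0.077
```

View pics/s19a.png

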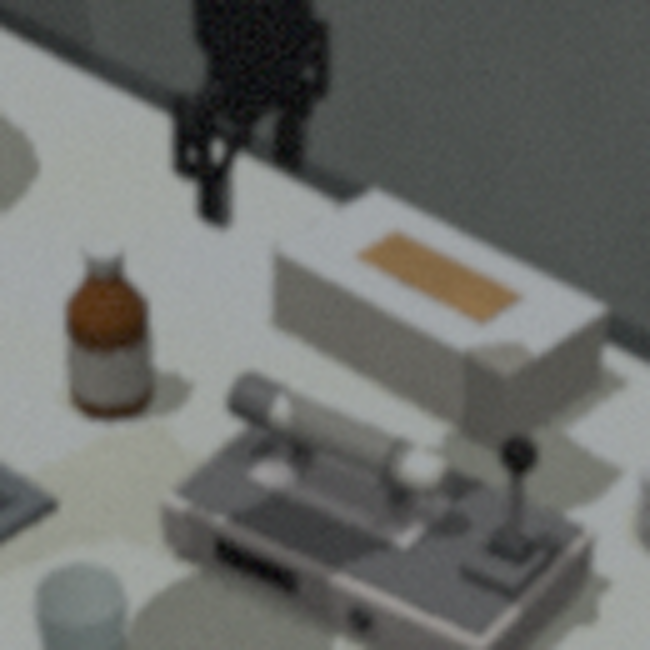

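Emit:
step_arm(
  series=[
    {"slide": [-0.5, 2, 0], "yaw": 0.12, "grip": 0},
    {"slide": [-1, 4, 0], "yaw": 0.24, "grip": -0.5},
    {"slide": [-1.5, 6, 0], "yaw": 0.36, "grip": -1},
    {"slide": [-2, 8, 0.3], "yaw": 0.48, "grip": -1},
    {"slide": [-2.5, 10, 0.6], "yaw": 0.6, "grip": -1},
    {"slide": [-3, 12, 0.9], "yaw": 0.72, "grip": -1},
    {"slide": [-3.5, 14, 1.2], "yaw": 0.84, "grip": -1},
    {"slide": [-4, 16, 1.5], "yaw": 0.96, "grip": -1},
    {"slide": [-4.5, 18, 1.8], "yaw": 1.08, "grip": -1},
    {"slide": [-5, 20, 1.8], "yaw": 1.2, "grip": -1},
    {"slide": [-5.5, 21.3, 1.8], "yaw": 1.32, "grip": -1},
    {"slide": [-5.5, 21.3, 1.8], "yaw": 1.44, "grip": -1},
  ],
  squeeze=30,
)

```text
t: 21.73
ee_pos: [0.6081, -0.0977, 0.2593]
tool_rot: [-2.499, 1.9, 0.011]
ft_force: [0.1, 1.0, 0.1]
gripper_width: -0.0002
```

Run:
```python
from h import *
go([.610,-.094,.142],-81.5)
```

```text
slide [-0.23 -0.31 11.73] yaw 0.123 rows~ 3 curx -74.5 pos [ 0.6081 -0.0977  0.2593] t 21.73 j [-0.57  0.68  1.08  1.88 -0.71  1.03 -0.48] F [0.1 1.  0.1] w -0.0002
```

Emit:
step_arm(
  series=[
    {"slide": [-0.2, -0.3, 1], "yaw": 0.1, "grip": -1},
    {"slide": [-0.2, -0.3, 3], "yaw": 0.123, "grip": -1},
    {"slide": [-0.2, -0.3, 5], "yaw": 0.123, "grip": -1},
    {"slide": [-0.2, -0.3, 5.5], "yaw": 0.123, "grip": -1},
    {"slide": [-0.2, -0.3, 5.5], "yaw": 0.123, "grip": -1},
  ],
)

```text
t: 22.15
ee_pos: [0.6089, -0.0943, 0.2018]
tool_rot: [2.378, -2.051, -0.017]
ft_force: [0.3, -0.3, -0.5]
gripper_width: -0.0001
```

Run:
```python
from h import *
cap("wrist","w20");crop("w20",0,0,512,384,1.5,"w20a");cap("side","s20");crop("s20",230,80,110,130,5,"s20a")
go([.610,-.094,.142],-81.5)
W=load("w20");print(proj(W,[[.6645,-.086,.155]])*1.5)
```

```text
slide [-0.06 -0.03  6.23] yaw -0.001 rows~ 2 curx -81.5 pos [ 0.6101 -0.095   0.2043] t 22.25 j [-0.55  0.76  1.04  1.93 -0.81  0.96 -0.53] F [-0.1 -1.1  0.5] w -0.0004
[[394.8500538  212.21043431]]
```

View pics/w20a.png

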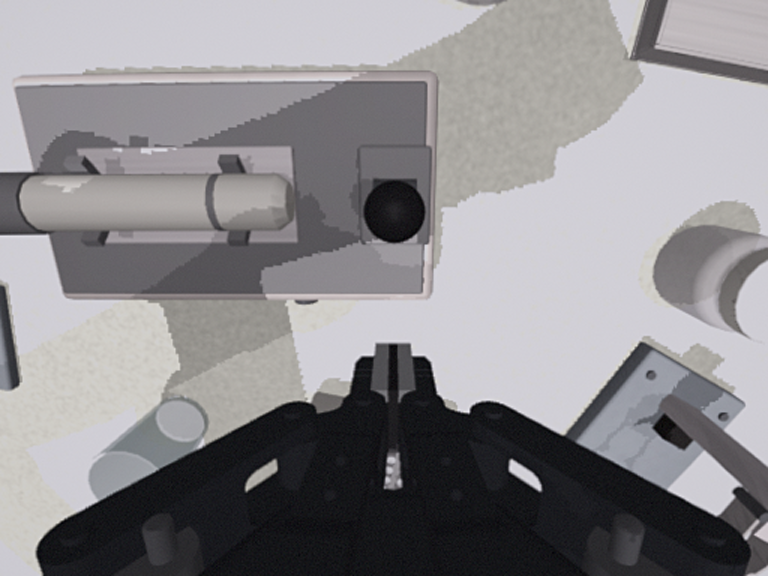

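View pics/s20a.png

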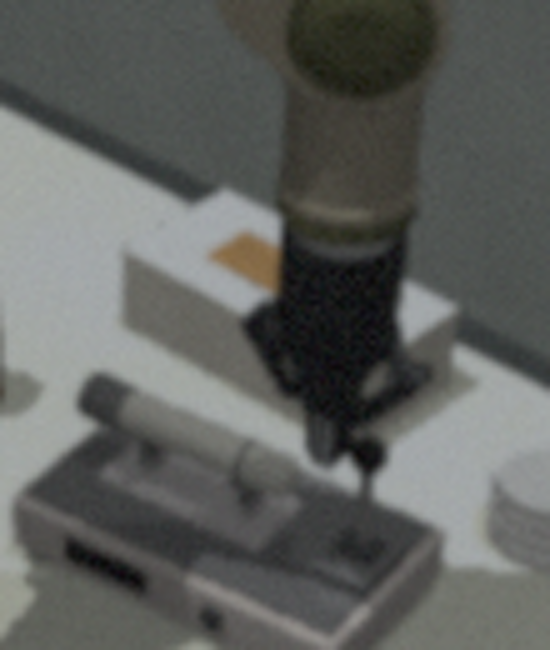

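Knob seen at (394,211), predicted (395,212), and the closed fingers line up with it. I descend, then push.

Emit:
step_arm(
  series=[
    {"slide": [0, 0, 1.5], "yaw": 0, "grip": -1},
    {"slide": [0, 0, 3.5], "yaw": 0, "grip": -1},
    {"slide": [0, 0, 5.3], "yaw": 0, "grip": -1},
    {"slide": [0, 0, 6.2], "yaw": 0, "grip": -1},
    {"slide": [0, -0.6, 6.2], "yaw": 0, "grip": -1},
    {"slide": [0, -1.5, 6.2], "yaw": 0, "grip": -1},
    {"slide": [0, -2.5, 6.2], "yaw": 0, "grip": -1},
    {"slide": [0, -3.3, 6.2], "yaw": 0, "grip": -1},
    {"slide": [0, -4.1, 6.2], "yaw": 0, "grip": -1},
    {"slide": [0, -4.9, 6.2], "yaw": 0, "grip": -1},
    {"slide": [0, -5.6, 6.2], "yaw": 0, "grip": -1},
    {"slide": [0, -6.2, 6.2], "yaw": 0, "grip": -1},
  ],
)

```text
t: 23.25
ee_pos: [0.6711, -0.0854, 0.1417]
tool_rot: [2.379, -2.051, -0.014]
ft_force: [-3.4, 0.3, -0.4]
gripper_width: 0.0001
```

Run:
```python
from h import *
cap("wrist","w21");crop("w21",100,60,312,240,2.5,"w21a")
o=get_obs();p=o["ee_pos"];xm=np.array([.989,.148]);print("rel knob xm",(p[:2]-[.6645,-.086])@xm);go([.6645+.0218,-.086+.0033,.142],-81.5)
```

```text
rel knob xm 0.007496484753406474
slide [-0.04 -1.45 -0.05] yaw -0.0 rows~ 1 curx -81.5 pos [ 0.672  -0.0852  0.1416] t 23.3 j [-0.49  0.88  0.96  1.83 -0.89  0.94 -0.54] F [-2.2 -0.9  0.4] w 0.0002
```

View pics/w21a.png

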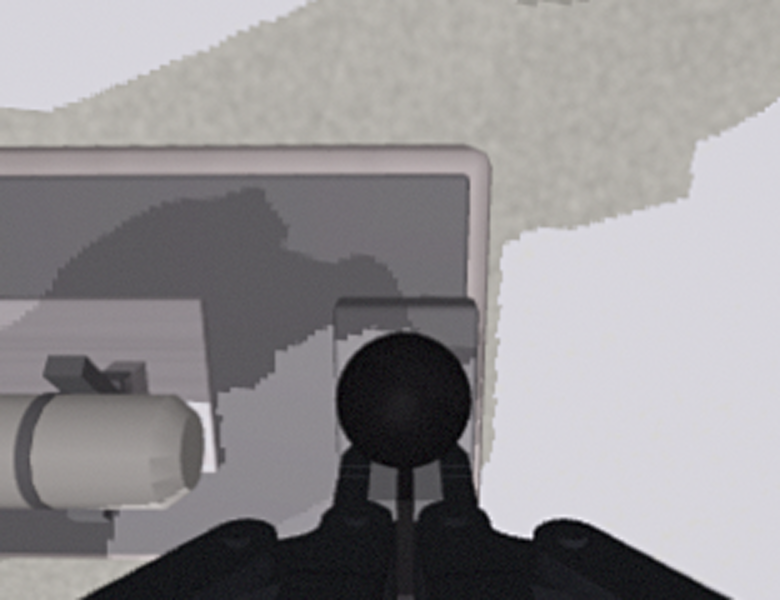

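Emit:
step_arm(
  series=[
    {"slide": [0, -0.4, 0], "yaw": 0, "grip": -1},
    {"slide": [0, -0.8, 0], "yaw": 0, "grip": -1},
    {"slide": [0, -1.2, 0], "yaw": 0, "grip": -1},
    {"slide": [0, -1.45, 0], "yaw": 0, "grip": -1},
    {"slide": [0, -1.6, 0], "yaw": 0, "grip": -1},
    {"slide": [0, -1.6, 0], "yaw": 0, "grip": -1},
  ],
)

```text
t: 23.8
ee_pos: [0.6833, -0.0837, 0.1408]
tool_rot: [2.374, -2.05, -0.024]
ft_force: [-15.7, -0.7, 6.0]
gripper_width: 0.0003
```

Run:
```python
from h import *
cap("wrist","w22");crop("w22",100,60,312,240,2.5,"w22a")
o=get_obs();p=o["ee_pos"];xm=np.array([.989,.148]);print("rel knob xm",(p[:2]-[.6645,-.086])@xm,p,o["ft_force"])
W=load("w22");k=np.array([.6645,-.086]);
for a in (.5,.55,.6):
  q=k+xm*.08*np.sin(a);print(a,(proj(W,[[*q,.075+.08*np.cos(a)]])-[100,60])*2.5)
```

```text
rel knob xm 0.018919368627410463 [ 0.68327772 -0.08364728  0.14085343] [-16.46530357  -0.67471144   4.23881431]
0.5 [[404.39689015 424.62291498]]
0.55 [[404.45428516 404.18467344]]
0.6 [[404.51988581 384.16797712]]
```

View pics/w22a.png

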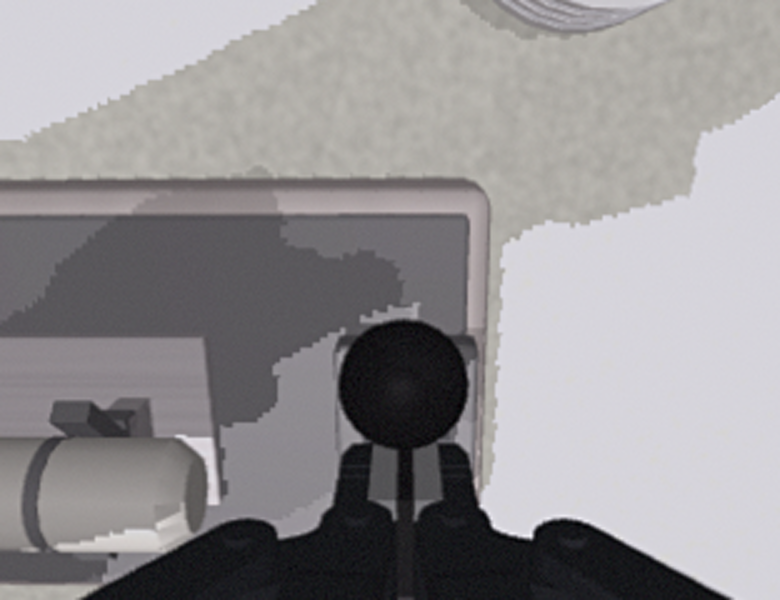

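Force jumped to 16 N and the knob at (404,384) matches the 0.6 rad prediction, so it is at the stop. I hold it there for over 2 s.

Emit:
step_arm(
  series=[
    {"slide": [0, -0.3, 0], "yaw": 0, "grip": -1},
    {"slide": [0, -0.3, 0], "yaw": 0, "grip": -1},
    {"slide": [0, -0.3, 0], "yaw": 0, "grip": -1},
    {"slide": [0, -0.3, 0], "yaw": 0, "grip": -1},
    {"slide": [0, -0.3, 0], "yaw": 0, "grip": -1},
    {"slide": [0, -0.3, 0], "yaw": 0, "grip": -1},
    {"slide": [0, -0.3, 0], "yaw": 0, "grip": -1},
    {"slide": [0, -0.3, 0], "yaw": 0, "grip": -1},
    {"slide": [0, -0.3, 0], "yaw": 0, "grip": -1},
    {"slide": [0, -0.3, 0], "yaw": 0, "grip": -1},
    {"slide": [0, -0.3, 0], "yaw": 0, "grip": -1},
    {"slide": [0, -0.3, 0], "yaw": 0, "grip": -1},
  ],
)

```text
t: 24.85
ee_pos: [0.6832, -0.0837, 0.1408]
tool_rot: [2.371, -2.05, -0.032]
ft_force: [-13.5, 0.4, 7.1]
gripper_width: 0.0001
```

Emit:
step_arm(
  series=[
    {"slide": [0, -0.3, 0], "yaw": 0, "grip": -1},
    {"slide": [0, -0.3, 0], "yaw": 0, "grip": -1},
    {"slide": [0, -0.3, 0], "yaw": 0, "grip": -1},
    {"slide": [0, -0.3, 0], "yaw": 0, "grip": -1},
    {"slide": [0, -0.3, 0], "yaw": 0, "grip": -1},
    {"slide": [0, -0.3, 0], "yaw": 0, "grip": -1},
    {"slide": [0, -0.3, 0], "yaw": 0, "grip": -1},
    {"slide": [0, -0.3, 0], "yaw": 0, "grip": -1},
    {"slide": [0, -0.3, 0], "yaw": 0, "grip": -1},
    {"slide": [0, -0.3, 0], "yaw": 0, "grip": -1},
    {"slide": [0, -0.3, 0], "yaw": 0, "grip": -1},
    {"slide": [0, -0.3, 0], "yaw": 0, "grip": -1},
  ],
)

```text
t: 25.85
ee_pos: [0.6832, -0.0838, 0.1408]
tool_rot: [2.367, -2.051, -0.039]
ft_force: [-12.9, 0.1, 6.5]
gripper_width: 0.0002
```

Emit:
step_arm(
  series=[
    {"slide": [0, -0.3, 0], "yaw": 0, "grip": -1},
    {"slide": [0, -0.3, 0], "yaw": 0, "grip": -1},
    {"slide": [0, -0.3, 0], "yaw": 0, "grip": -1},
  ],
)

```text
t: 26.1
ee_pos: [0.6833, -0.0838, 0.1408]
tool_rot: [2.364, -2.051, -0.046]
ft_force: [-12.2, -0.9, 7.2]
gripper_width: -0.0003
```

Run:
```python
from h import *
cap("wrist","w23");crop("w23",200,120,120,120,4,"w23a")
o=get_obs();print(o["ee_pos"],o["ft_force"],o["t"])
```

```text
[ 0.68330441 -0.08376076  0.14086799] [-12.11075554  -0.14721394   6.98136708] 26.15
```

View pics/w23a.png

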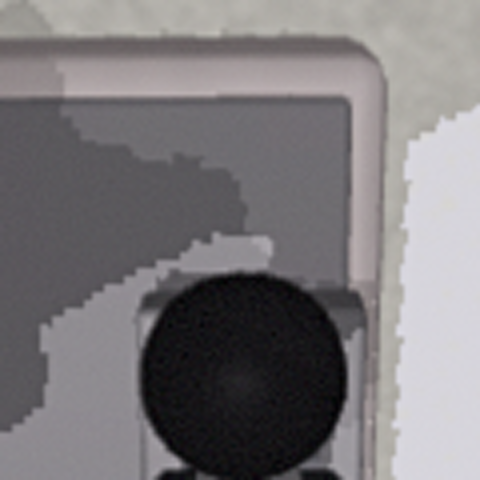

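Held at the stop for about 2.4 s. Now I retreat smoothly towards the robot, then rise.

Emit:
step_arm(
  series=[
    {"slide": [0, 0.6, 0], "yaw": 0, "grip": -1},
    {"slide": [0, 1.4, 0], "yaw": 0, "grip": -1},
    {"slide": [0, 2.2, 0], "yaw": 0, "grip": -1},
    {"slide": [0, 3, 0], "yaw": 0, "grip": -1},
    {"slide": [0, 3.8, 0], "yaw": 0, "grip": -1},
    {"slide": [0, 4.6, 0], "yaw": 0, "grip": -1},
    {"slide": [0, 5.6, 0], "yaw": 0, "grip": -1},
    {"slide": [0, 6.6, 0], "yaw": 0, "grip": -1},
    {"slide": [0, 7.6, -1], "yaw": 0, "grip": -1},
    {"slide": [0, 8, -4], "yaw": 0, "grip": -1},
    {"slide": [0, 8, -8], "yaw": 0, "grip": -1},
    {"slide": [0, 8, -12], "yaw": 0, "grip": -1},
  ],
)

```text
t: 27.15
ee_pos: [0.6062, -0.0967, 0.2646]
tool_rot: [2.362, -2.052, -0.048]
ft_force: [0.9, 0.2, 0.2]
gripper_width: -0.0003
```

Emit:
step_arm(
  series=[
    {"slide": [0, 0, -2], "yaw": 0, "grip": -1},
    {"slide": [0, 0, -3], "yaw": 0, "grip": -1},
    {"slide": [0, 0, -3], "yaw": 0, "grip": -1},
    {"slide": [0, 0, -3], "yaw": 0, "grip": -1},
  ],
)

```text
t: 27.48
ee_pos: [0.6068, -0.0967, 0.2944]
tool_rot: [2.363, -2.052, -0.049]
ft_force: [-0.1, 1.3, -0.8]
gripper_width: 0.0002
```

Run:
```python
from h import *
cap("wrist","w24");crop("w24",0,0,512,384,1.5,"w24a");cap("side","s24");crop("s24",150,80,200,150,4,"s24a");cap("top","t24");crop("t24",140,90,260,160,3,"t24a")
o=get_obs();print(o["ee_pos"],o["ft_force"],o["t"])
W=load("w24");ym=np.array([-.1478,.989,0]);s=np.array([.643,.0555,.107])
print(proj(W,[[.6645,-.086,.155],s-.085*ym,s-.055*ym,s+.028*ym])*1.5)
```

```text
[ 0.60650785 -0.09655175  0.29308818] [ 0.28430989 -0.07300283 -0.0688512 ] 27.6333
[[393.26741328 186.68018193]
 [316.44107561 182.73509478]
 [276.61691577 183.11251569]
 [168.02804767 184.36083238]]
```

View pics/w24a.png

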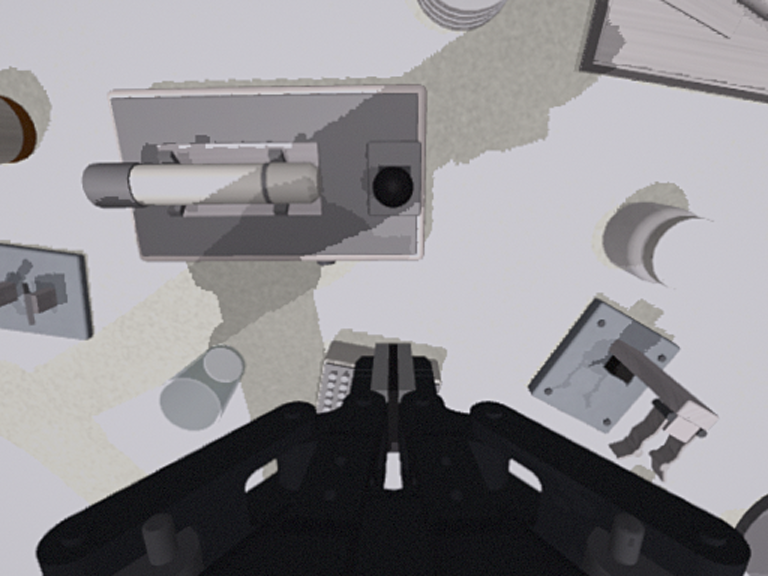

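View pics/s24a.png

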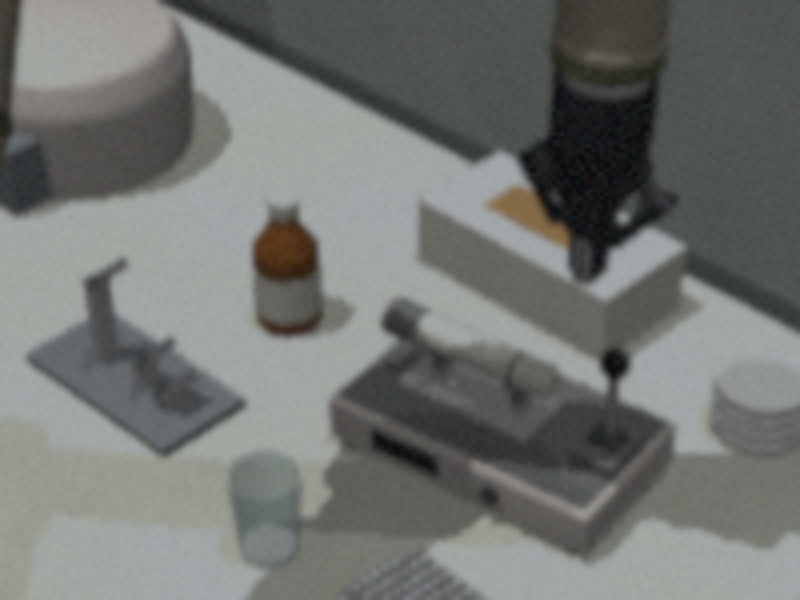

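View pics/t24a.png

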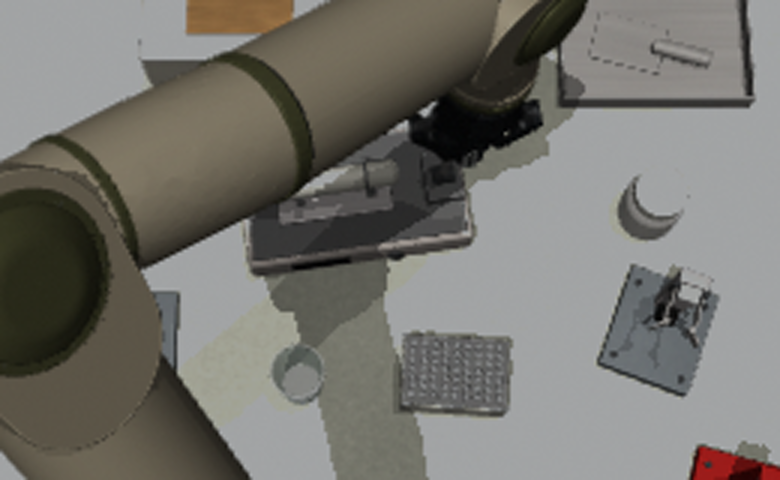

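The lever is upright (knob seen at (393,187), predicted (393,187)). The tube lies in both notches, its lower end at x of about 318 against 316 predicted. The bystander objects are unmoved, so I hand in.

```bash
python3 -c "
from workcell import close_job
print(close_job())"
```

```text
the job is handed in; nothing more can be done
None
```

I did every step in the order asked and handed the job in at 27.6 s, well inside the 72 s limit. No verdict was reported.

**What I did**
- **Clip:** I gripped the tube by its cap and pulled it level out through the clip's mouth, about 63 mm along the stand's -x.
- **Rest:** I leaned it in the slanted rest by letting it pivot between the pads, then let go and retook it at the cap. This was again at the cap, because the tool can only point down.
- **Cradle:** I laid it in the cradle with its cap at the end away from the lever. The force was about 3 N on the way down and 5–7 N at the last touch.
- **Lever:** I pushed the lever to its far stop and held it there for about 2.4 s. The force was 12–16 N, more than the 4 N needed, but well under the 40 N limit. I then backed off smoothly.

**Last checks**
- **Tube:** it lies in both notches, with its lower end about 1 mm from where I predicted.
- **Lever:** the knob is back upright, matching the prediction to the pixel.
- **Other objects:** the beaker, tip box, bottle, jar and red stand look unmoved.
- **Arm:** it is clear of everything, with forces near zero.

**Disagreements**
- The side camera's positions differed from the others by up to about 10 mm at the base corners of the clip stand.
- Heights measured at the cradle's notch tips came out 98–106 mm, against the 107 mm I expected. I used 107 mm, and the tube seated level.

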